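# Set up a row of plaster house fronts on the assembly jig

### The job

Get the street model ready for gluing: the plywood base is lying loose on top of the jig's locating pin, so nudge it back to the fence and along until its hole drops over the pin and it lies flat on the jig, then swing both hold-down clips all the way round over its front edge. After that stand every plaster house front that is there upright on its foot, ridge up, on the base in a row with its back against the fence. Leave the toy van, the jar and the bottle where they are.

Things in the scene. Friction and masses are not known exactly. Their poses are not given: they have to be found in the camera images.
- jig: fixed assembly jig: aluminium bed 15 mm high, x -90 to +97 mm, y +-170 mm, with a dark steel fence along its far edge: front face at x = +85 mm, 12 mm thick, 35 mm above the bed, y +-150 mm. Origin on the table top exactly under the locating pin; x square to the fence and towards it, z up. Black lines scribed on bed and fence cross at the pin
- pin (a point): tip of the fixed steel locating pin: 8 mm diameter, bevelled to 5 mm at the tip, standing 5 mm above the bed (tip 20 mm above the table), 85 mm in front of the fence, midway along it; hidden under the base until its hole is over it
- base: loose plywood street base, 100 mm deep (x), 250 mm wide (y), 6 mm thick, 160 g; origin at the centre of its underside, x towards its far edge (grey strip). Starts with its front part riding on the pin (far edge on the bed), 8 to 22 mm short of home and up to 35 mm to one side. Home: flat on the bed, far edge 1 mm off the fence, front edge at jig x = -16 mm, top 21 mm above the table
- hole (a point): centre, on the underside, of the round 11.5 mm through hole of the base, 16 mm from its front edge and midway along it; its height is 15 mm when the base is home and about 20 mm when it rides on the pin
- clip_left (a joint): angle (rad) of the left hold-down clip: flat steel arm 14 mm wide, 5 mm thick, 66 mm long from an upright pivot on the bed at jig x = -66, y = +75 mm; it passes 2 mm over the base when home. At 0 it points along the jig's +y; it grows swinging clockwise seen from above, towards the fence, to its stop at 1.6 over the base's front edge. Stiff (about 1 N at the knob), stays where left
- clip_right (a joint): angle (rad) of the right hold-down clip, the mirror image of the left: pivot at jig x = -66, y = -75 mm; at 0 it points along the jig's -y and it grows swinging anticlockwise seen from above, towards the fence, to its stop at 1.6
- knob_left (a point): top centre of the left clip's upright black knob, 12 mm diameter and 26 mm tall, 45 mm from the pivot; its top is 54 mm above the table, the arm's top 28 mm
- knob_right (a point): top centre of the right clip's knob, the same
- front0: loose plaster house front: slab 14 mm thick, 50 mm wide, parallel sides 45 mm long from foot to eaves, then a pointed 90 degree gable, 70 mm tall in all, 55 g; both faces alike, either may show. Origin in mid-thickness on the centre line, 22.5 mm from the foot; x to the ridge, y across, z through the thickness. Starts lying flat, foot roughly towards the robot. May be absent
- front1: loose plaster house front: slab 14 mm thick, 50 mm wide, parallel sides 45 mm long from foot to eaves, then a pointed 90 degree gable, 70 mm tall in all, 55 g; both faces alike, either may show. Origin in mid-thickness on the centre line, 22.5 mm from the foot; x to the ridge, y across, z through the thickness. Starts lying flat, foot roughly towards the robot. May be absent
- front2: loose plaster house front: slab 14 mm thick, 50 mm wide, parallel sides 45 mm long from foot to eaves, then a pointed 90 degree gable, 70 mm tall in all, 55 g; both faces alike, either may show. Origin in mid-thickness on the centre line, 22.5 mm from the foot; x to the ridge, y across, z through the thickness. Starts lying flat, foot roughly towards the robot. May be absent
- van: a red toy van 170 x 75 x 89 mm, a bystander at the left; origin under its centre
- jar: a small amber jar, 40 mm diameter, 55 mm tall, a bystander at the far right; origin under its centre
- glue: a white bottle with a black cap, 42 mm diameter, 115 mm tall, a bystander at the left; origin under its centre
Mind the look-alikes: they are no part of the job. What is shaped like the front0 but blue or yellow is not meant. Leave any pink look-alike of the front1 alone.

How it is judged:
On the way, in this order (a step that is already met when the one before it is completed fails the run):
1. the base has dropped over the pin and lies flat on the jig (horizontal distance between hole and pin below 0.003 m and z of hole in the frame of jig below 0.0168 m and angle between base's own z axis and vertical below 0.025 rad and angle between the x axis of base and the x axis of jig, either way round below 0.05 rad), for 0.2 s.
2. both clips are swung over the front edge of the base, which is still home (all of step 1 and value of joint each of clip_left, clip_right above 1.35 rad), for 0.2 s.
At the end, for the whole second after the job is handed in: Base flat on the bed, hole within 3 mm of the pin axis, square within 0.05 rad. Clips past 1.35 rad. Each front at rest on the base, ridge up, within 0.1 rad of upright, 0.2 rad of parallel to the fence, back within 10 mm of it, middle within 110 mm of the jig's centre line (all of step 2 and angle between each of front0, front1, front2's own x axis and vertical below 0.1 rad and angle between the z axis of each of front0, front1, front2 and the x axis of jig, either way round below 0.2 rad and x of front0 in the frame of jig between 0.068 and 0.084 m and y of front0 in the frame of jig between -0.11 and 0.11 m and z of front0 in the frame of jig between 0.04 and 0.047 m and linear speed of each of front0, front1, front2 below 0.03 m/s and x of front1 in the frame of jig between 0.068 and 0.084 m and y of front1 in the frame of jig between -0.11 and 0.11 m and z of front1 in the frame of jig between 0.04 and 0.047 m and x of front2 in the frame of jig between 0.068 and 0.084 m and y of front2 in the frame of jig between -0.11 and 0.11 m and z of front2 in the frame of jig between 0.04 and 0.047 m); the robot touches nothing.
It fails at once if the toy van is knocked or moved by more than 30 mm (distance of van from where it was at the start of the episode above 0.03 m).
It fails at once if the jar is knocked or moved by more than 30 mm (distance of jar from where it was at the start of the episode above 0.03 m).
It fails at once if the bottle is knocked or moved by more than 30 mm (distance of glue from where it was at the start of the episode above 0.03 m).
Of front0, front1, front2 only 2 to 3 are there at a start; the rules pass over those that are not, and their reading is None.
At some moment in a run one of front0, front1, front2 may be knocked a few centimetres aside while the robot is not near it.
Once in a run the grip may slacken for a moment while it holds something.
It also fails if it takes over 210 s, if anything falls off the work surface, if the arm or the gripper's body presses on something with over 40 N, if the wrist force passes 120 N, or if a joint passes its speed limit or range.

### The arm

A 6-joint arm with a two-finger parallel gripper is mounted at the origin on the work surface. World frame = base frame: x ahead of the robot, y to its left, z up, the work surface at z = 0. Lengths are in m, angles in rad, forces in N, time in s.
With the tool pointing down it reaches from about 0.275 to 0.825 m from the base axis. Payload 5.2 kg.
Tool frame: the origin (TCP) lies midway between the tips of the shut fingers; the grasp point (between the pads) lies 19 mm behind it; y points along the fingers, x is the direction in which the jaws open and shut, and the axes are right-handed (so a half turn about y gives the same grasp; the last joint's range is limited). The gripper opens to 93 mm and grips with 3 to 60 N. Pads are 15 mm wide; open, the fingers measure 128 mm over their backs; the gripper's body (75 mm by 188 mm) begins 65 mm behind the grasp point.
Start: joints at [-1.335, 0.259, 1.535, -0, 1.348, -0.203], TCP at [0.234, -0.498, 0.219] pointing down, gripper open.
Joint ranges: [-3.14, 3.14], [-0.91, 2.08], [0.19, 2.58], [-1.22, 4.36], [0.22, 2.71], [-3.12, 3.12]. Speed limits (rad/s): [2.57, 2.57, 3.14, 3.14, 3.14, 3.14].

### API

Orientations are given as a rotation vector (axis times angle).
In Python, from cell import ctrl gives the robot as it stands.
- The arm moves only by the tool arm_command, never from a script. Its argument "moves" is a list of rows, each a list of 3 entries, a list of its own where there are three numbers: the shift along the tool's x, y, z in cm, then the turn, a rotation vector about the tool's x, y, z in rad, then the closure, from 0 (fully open) to 1 (shut). In form: [[[tx, ty, tz], [rx, ry, rz], jaw], ...]. A call has 1 to 8 rows; each row is the pose to reach, as a shift and turn from the pose commanded when the call began, along the tool's axes at that moment; what a row does not reach only later rows make up. A row lasts 1/12 s, in which the tool goes at most 41.7 mm and 7.16 degrees, less where a joint would pass 70% of its speed; a pose out of reach is approached as far as the arm can. A call with a gripper value outside its range is refused whole. The fingers move at their own pace and stop on an object; the grip force is fixed at half the most. Time passes only in rows, so rows that repeat a pose let the fingers close. It gives the time, the measured TCP pose, the force and the opening at its end, in the units of the state.
- ctrl.read_state(): the state, without advancing time (a new reading comes with each control period).
- ctrl.capture(name): name is "scene" or "side" or "wrist"; returns the picture (480x640x3 uint8, blue, green, red); there is no depth.
- ctrl.camera_info(name): a dict with "mtx" (3x3 intrinsics, pixels), "R" (3x3) and "t" (3): a world point X has camera coordinates R X + t. Camera axes: x right, y down, z forward; pixel columns grow to the right and rows downward; lengths in m; the calibration is good to about 2 mm. A picture is of the moment at which its call begins: read the wrist's pose just before it. camera_info takes no time and is no camera call; for the wrist camera it gives the pose at the moment of the call.
- ctrl.close_job(): hands the job in, once; it reports no verdict.
Trained networks look in the newest picture that a camera, given by its name, has taken for a name from the list of things; names that differ only in an ending like _2 or _b are one class to them, and where a whole thing is asked for, a point or a joint stands for the part that bears it (a point fixed in the world has none). Each returns a list of dicts, best first, with "score" (0 to 1); they miss things now and then, are a little off and sometimes report something else, mostly with a low value. They report only what shows in the picture. A call takes as long as a camera call. They do not tell look-alikes from the thing itself.
- ctrl.look_for(camera, query): "box" ([centre column, centre row, width, height] in pixels, round what is visible of it).
- ctrl.place_of(camera, query): "pixel" ([row, column] in pixels: a listed point, or the origin of a listed thing).
The state is a dict: "clock": time; "joints": joint angles; "qd": joint speeds; "joint_efforts": joint torques, N m; "tool_pos": TCP position; "ee_rot": TCP orientation; "force": force on the tool from outside, world axes, zero at the start; "ft_torque": the same for the moment, N m; "finger_gap": finger opening in m.
Only numpy, scipy, OpenCV 4.12 (cv2) and the standard library are available. Lean on these libraries where they do the work, as an engineer would, in place of code of your own. Each camera call takes 0.05 s, during which the arm holds its last target.

## Working session

There is one attempt and no reset: what is moved stays moved. The work goes in short steps, Python scripts to look and compute and a tool call to move; the robot and the scene stay as the last step left them, time stands still between calls to the robot, and variables do not carry over. Pictures are saved under pics/ and viewed, and the job is handed in when it is done.

Besides the shell and the picture viewer there is one more tool, called after "Emit:" by a JSON object that holds its "name" and its "arguments". arm_command: Moves the arm, as the interface text tells. Its arguments: {"type":"object","properties":{"moves":{"type":"array","items":{"type":"array"}}},"required":["moves"]}

```bash
ls; mkdir -p pics; python3 - <<'E'
from cell import ctrl
import cv2
print(ctrl.read_state())
for n in ("scene","side","wrist"):
    im=ctrl.capture(n); cv2.imwrite(f"pics/{n}0.png",im)
    c=ctrl.camera_info(n); print(n,c)
E
```

```text
pics
{'clock': 0.0, 'joints': array([-1.33477140e+00,  2.59330056e-01,  1.53606135e+00, -3.84732851e-06,
        1.34798199e+00, -2.02813117e-01]), 'qd': array([ 0.00060436, -0.00149701, -0.00038771, -0.00148575,  0.00019381,
        0.00140441]), 'joint_efforts': array([ 1.93888263e-03, -4.37293732e+01, -2.84001231e+01,  7.20901508e-02,
        4.13847808e-02, -1.34952147e-04]), 'tool_pos': array([ 0.23357469, -0.4973505 ,  0.21783339]), 'ee_rot': array([-1.38415807,  0.88106543, -0.87896072]), 'force': array([ 0.13774974, -0.58613634, -0.13107464]), 'ft_torque': array([0.03536309, 0.00954173, 0.05153617]), 'finger_gap': 0.09290665660467426}
scene {'mtx': array([[545.12659036,   0.        , 322.30821217],
       [  0.        , 545.12659036, 233.13093431],
       [  0.        ,   0.        ,   1.        ]]), 'R': array([[ 0.73281535,  0.68039771,  0.00637353],
       [ 0.47679386, -0.5067982 , -0.71820833],
       [-0.4854372 ,  0.52935295, -0.69579895]]), 't': array([-0.34571878, -0.17773292,  1.65355829])}
side {'mtx': array([[440.0280525 ,   0.        , 329.10973579],
       [  0.        , 440.0280525 , 242.27166127],
       [  0.        ,   0.        ,   1.        ]]), 'R': array([[ 9.81992786e-01, -1.88917993e-01,  3.98925148e-04],
       [-1.23876233e-01, -6.45498158e-01, -7.53648994e-01],
       [ 1.42635361e-01,  7.40028459e-01, -6.57276984e-01]]), 't': array([-0.47074613,  0.13883736,  1.11264007])}
wrist {'mtx': array([[355.25134132,   0.        , 321.3613719 ],
       [  0.        , 355.25134132, 228.07114492],
       [  0.        ,   0.        ,   1.        ]]), 'R': array([[ 0.42521123, -0.90509235, -0.00180434],
       [-0.87389068, -0.41107004,  0.25949277],
       [-0.23560663, -0.10876245, -0.96574336]]), 't': array([-0.54935815, -0.03144607,  0.39039886])}
```

View pics/scene0.png

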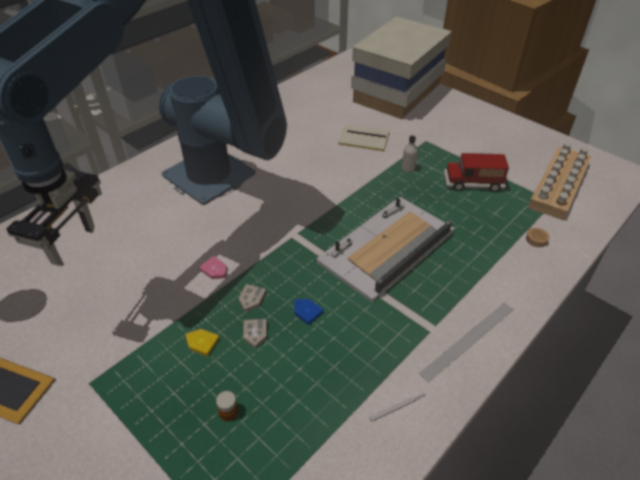

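View pics/side0.png

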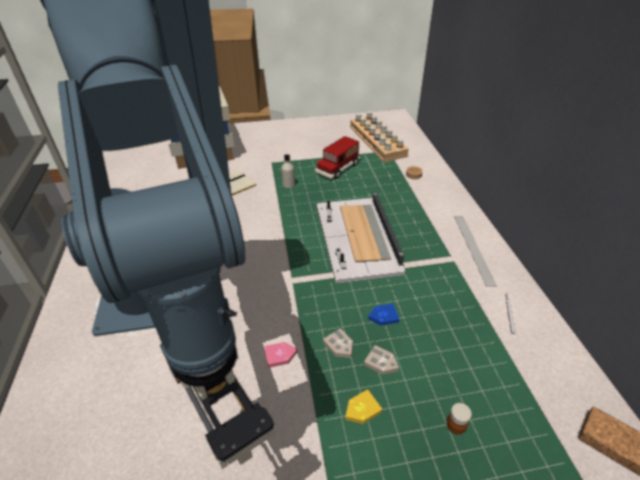

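View pics/wrist0.png

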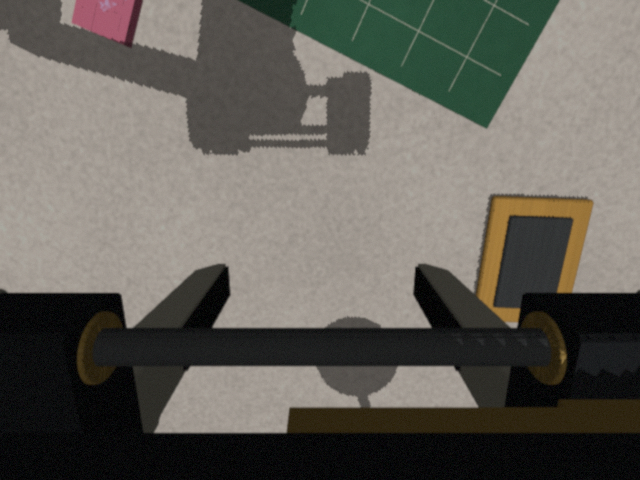

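```bash
cat > h.py <<'E'
from cell import ctrl
import numpy as np, cv2
from scipy.spatial.transform import Rotation as Ro
np.set_printoptions(precision=4,suppress=True)
def cap(n,f=None):
    im=ctrl.capture(n)
    if f: cv2.imwrite(f"pics/{f}.png",im)
    return im,ctrl.camera_info(n)
def w(c,uv,z):
    "pixel (col,row) -> world at height z"
    uv=np.atleast_2d(uv).astype(float)
    d=np.c_[uv,np.ones(len(uv))]@np.linalg.inv(c["mtx"]).T@c["R"]
    o=-c["R"].T@c["t"]
    return o+d*((z-o[2])/d[:,2])[:,None]
def proj(c,X):
    X=np.atleast_2d(X)
    p=(X@c["R"].T+c["t"])@c["mtx"].T
    return p[:,:2]/p[:,2:]
def pose():
    s=ctrl.read_state(); return s["tool_pos"],Ro.from_rotvec(s["ee_rot"]),s
def down(yaw):
    "tool y down, tool x at yaw"
    x=np.array([np.cos(yaw),np.sin(yaw),0]);y=np.array([0,0,-1.]);
    return Ro.from_matrix(np.c_[x,y,np.cross(x,y)])
def go(p,R=None):
    "print shift in cm and turn from the measured pose"
    tp,R0,s=pose()
    sh=R0.inv().apply(np.array(p)-tp)*100
    rv=np.zeros(3) if R is None else (R0.inv()*R).as_rotvec()
    print("shift",sh.round(2),"turn",rv.round(3),"rows>=",max(np.linalg.norm(sh)/4.17,np.degrees(np.linalg.norm(rv))/7.16).round(1))
E
python3 - <<'E'
from h import *
for n in("scene","side"):
    im,c=cap(n)
    for q in ("jig","base","hole","knob_left","knob_right","clip_left","front0","van","jar","glue"):
        a=ctrl.place_of(n,q)[:5]
        zz={"hole":.026,"knob_left":.054,"knob_right":.054,"front0":.014,"base":.021}.get(q,0)
        for d in a: print(n,q,round(d["score"],2),np.round(d["pixel"],1),w(c,d["pixel"][::-1],zz).round(4)[0])
p,R,s=pose();print(R.as_matrix())
E
```

```text
scene jig 0.97 [245.  384.7] [0.5766 0.1298 0.    ]
scene base 0.75 [242.3 392.3] [0.5964 0.1335 0.021 ]
scene hole 0.84 [237.1 381.9] [0.5675 0.1259 0.026 ]
scene hole 0.34 [413.  231.1] [ 0.6586 -0.4645  0.026 ]
scene hole 0.18 [290.9 251.6] [ 0.4556 -0.2293  0.026 ]
scene knob_left 0.66 [199.5 398.6] [0.5254 0.2488 0.054 ]
scene knob_right 0.55 [243.2 334.9] [0.5111 0.0037 0.054 ]Traceback (most recent call last):
  File "<stdin>", line 5, in <module>
ValueError: it knows: base, front, glue, hole, jar, jig, knob_left, knob_right, pin, van
```

```bash

python3 - <<'E'
from h import *
for n in("scene","side"):
    im,c=cap(n)
    for q in ("jig","base","hole","knob_left","knob_right","front","van","jar","glue"):
        a=ctrl.place_of(n,q)[:7]
        zz={"hole":.026,"knob_left":.054,"knob_right":.054,"front":.007,"base":.021}.get(q,0)
        for d in a: print(n,q,round(d["score"],2),np.round(d["pixel"],1),w(c,d["pixel"][::-1],zz).round(4)[0])
p,R,s=pose();print(R.as_matrix(), Ro.from_rotvec(s["ee_rot"]).as_matrix())
# jig approach: target view pose
go([.45,.1,.30],down(np.arctan2(R.as_matrix()[1,0],R.as_matrix()[0,0])))
E
```

```text
scene base 0.75 [244.  392.5] [0.6006 0.1289 0.021 ]
scene hole 0.96 [238.2 383.4] [0.5729 0.1253 0.026 ]
scene knob_left 0.63 [243.1 334.4] [0.5099 0.0031 0.054 ]
scene knob_left 0.54 [199.1 399.3] [0.5258 0.2514 0.054 ]
scene knob_right 0.51 [242.9 334.8] [0.5102 0.0043 0.054 ]
scene front 0.97 [348.4 201.9] [ 0.4855 -0.4041  0.007 ]
scene front 0.91 [331.3 256.8] [ 0.5397 -0.2909  0.007 ]
scene front 0.8 [292.6 250.3] [ 0.4442 -0.2255  0.007 ]
scene front 0.55 [314.2 308.6] [ 0.5917 -0.1761  0.007 ]
scene front 0.44 [165.9 409.3] [0.4232 0.4462 0.007 ]
scene van 0.77 [186.2 472.4] [0.6143 0.5027 0.    ]
scene van 0.6 [239.8 383.3] [0.5617 0.1426 0.    ]
scene jar 0.76 [411.8 230.4] [ 0.643  -0.4569  0.    ]
scene glue 0.64 [166.3 404.4] [0.4084 0.4422 0.    ]
side jig 0.97 [237.5 356.6] [0.5853 0.1244 0.    ]
side jig 0.56 [425.3 455.6] [ 0.6424 -0.4633  0.    ]
side base 0.64 [229.8 361.5] [0.6008 0.1316 0.021 ]
side hole 0.78 [233.7 351.2] [0.5658 0.1142 0.026 ]
side knob_right 0.62 [250.8 341.1] [0.5152 0.0182 0.054 ]
side front 0.83 [314.2 386.5] [ 0.5869 -0.1748  0.007 ]
side front 0.76 [406.4 362.6] [ 0.472  -0.3943  0.007 ]
side front 0.73 [353.6 275.5] [ 0.3126 -0.2363  0.007 ]
side front 0.66 [361.3 381.3] [ 0.538  -0.2998  0.007 ]
side front 0.56 [341.4 335.7] [ 0.4505 -0.2294  0.007 ]
side van 0.65 [167.5 335.8] [0.603  0.5153 0.    ]
side jar 0.8 [423.5 455.9] [ 0.6445 -0.46    0.    ]
side jar 0.43 [241.6 357.1] [0.5824 0.1063 0.    ]
side jar 0.24 [357.9 380.5] [ 0.5405 -0.2866  0.    ]
side glue 0.82 [185.1 286.5] [0.4159 0.4361 0.    ]
[[ 0.4248 -0.      0.9053]
 [-0.9053 -0.      0.4248]
 [ 0.     -1.     -0.    ]] [[ 0.4248 -0.      0.9053]
 [-0.9053 -0.      0.4248]
 [ 0.     -1.     -0.    ]]
shift [-44.94  -8.13  44.98] turn [ 0. -0.  0.] rows>= 15.4
```

```bash

python3 - <<'E'
from h import *
go([.47,.13,.36],down(-1.57))
p,R,s=pose()
c=ctrl.camera_info("wrist"); print(R.inv().apply(-c["R"].T@c["t"]-p))
E
```

```text
shift [-46.8  -14.13  48.07] turn [0.    0.438 0.   ] rows>= 16.4
[ 0.0002 -0.1662  0.0711]
```

Emit:
{"name": "arm_command", "arguments": {"moves": [[[-4,-4,3],[0,0,0],0],[[-8,-6,6],[0,0,0],0],[[-10.5,-7.5,8.5],[0,0.06,0],0],[[-13.5,-9.5,11],[0,0.15,0],0],[[-16,-11,14],[0,0.24,0],0],[[-18.5,-12.5,17],[0,0.33,0],0],[[-21.5,-13.5,20],[0,0.4,0],0],[[-24,-14.1,23],[0,0.438,0],0]]}}

```text
clock: 2.12
tool_pos: [0.3278, -0.21, 0.3542]
ee_rot: [-1.207, 1.21, -1.214]
force: [0.8, -1.6, 0.6]
finger_gap: 0.0926
```

```bash

python3 - <<'E'
from h import *
go([.47,.13,.36],down(-np.pi/2))
E
```

```text
shift [-34.06  -0.62  14.08] turn [-0.002 -0.004  0.002] rows>= 8.8
```

Emit:
{"name": "arm_command", "arguments": {"moves": [[[-3.5,0,1.5],[0,0,0],0],[[-7,-0.1,3],[0,0,0],0],[[-10.5,-0.2,4.5],[0,0,0],0],[[-14,-0.3,6],[0,0,0],0],[[-17.5,-0.4,7.5],[0,0,0],0],[[-21,-0.5,9],[0,0,0],0],[[-24.5,-0.6,10.5],[0,0,0],0],[[-28,-0.6,12],[0,0,0],0]]}}

```text
clock: 2.78
tool_pos: [0.4477, 0.0707, 0.3592]
ee_rot: [-1.209, 1.207, -1.209]
force: [-0.1, -1.0, -0.1]
finger_gap: 0.0927
```

Emit:
{"name": "arm_command", "arguments": {"moves": [[[-3,0,1],[0,0,0],0],[[-5.5,0,2],[0,0,0],0],[[-5.5,0,2],[0,0,0],0]]}}

```text
clock: 3.03
tool_pos: [0.4682, 0.1277, 0.3582]
ee_rot: [-1.21, 1.206, -1.204]
force: [-0.3, 0.6, 0.1]
finger_gap: 0.0932
```

```bash

python3 - <<'E'
from h import *
p,R,s=pose();print(p,R.as_matrix())
im,c=cap("wrist","w1")
for q in ("jig","base","hole","knob_left","knob_right","pin"):
    a=ctrl.place_of("wrist",q)[:7]
    zz={"hole":.026,"knob_left":.054,"knob_right":.054,"front":.007,"base":.021}.get(q,0)
    for d in a: print(q,round(d["score"],2),np.round(d["pixel"],1),w(c,d["pixel"][::-1],zz).round(4)[0])
E
```

```text
[0.4682 0.1277 0.3582] [[ 0.0054 -0.0001  1.    ]
 [-1.      0.002   0.0054]
 [-0.002  -1.     -0.0001]]
jig 0.59 [105.7 321.5] [0.5746 0.1258 0.    ]
jig 0.46 [79.7 44.5] [0.6065 0.5068 0.    ]
jig 0.24 [193.6 564. ] [ 0.4525 -0.2359  0.    ]
base 0.69 [ 83.7 322. ] [0.6008 0.1253 0.021 ]
base 0.34 [107.6 324.1] [0.5708 0.1223 0.021 ]
hole 0.62 [108.6 320.4] [0.5692 0.1273 0.026 ]
knob_left 0.78 [144.2 227.6] [0.5233 0.2466 0.054 ]
knob_left 0.71 [155.2 413.7] [0.5106 0.0057 0.054 ]
knob_left 0.46 [108.7 323.3] [0.5674 0.1235 0.054 ]
knob_right 0.62 [153.5 414.2] [0.5128 0.0052 0.054 ]
pin 0.75 [ 97.6 324.2] [0.5853 0.1221 0.    ]
```

View pics/w1.png

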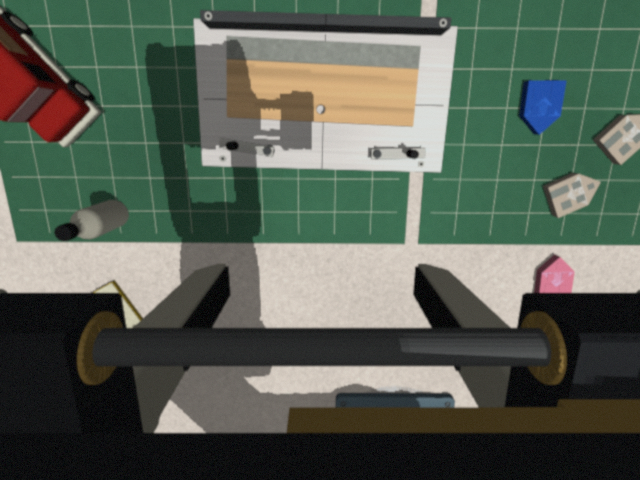

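```bash

python3 - <<'E'
import cv2
im=cv2.imread("pics/w1.png")
cv2.imwrite("pics/w1c.png",cv2.resize(im[0:180,185:465],None,fx=2.85,fy=2.85,interpolation=cv2.INTER_CUBIC))
E
```

```text
(no output)
```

View pics/w1c.png

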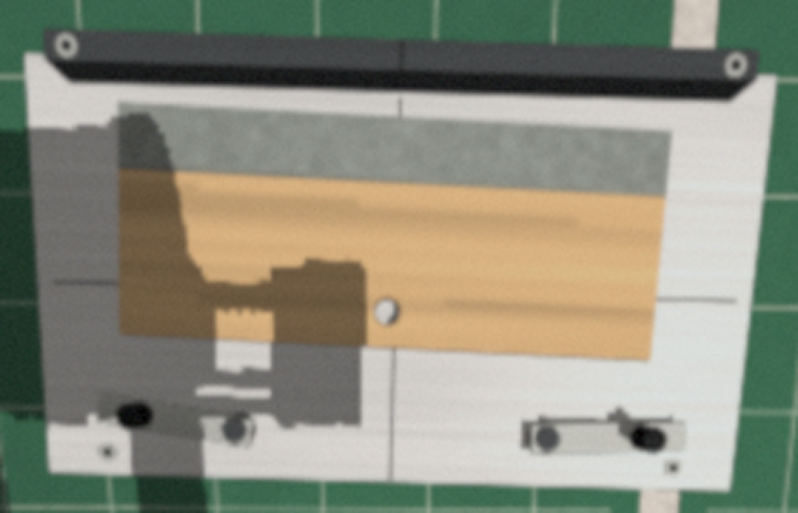

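```bash
cat >> h.py <<'E'
from scipy.optimize import least_squares
def fit2(c,uv,X,x0):
    "fit planar pose x,y,yaw of model points X (m, z = world height) to pixels"
    X=np.array(X,float);uv=np.array(uv,float)
    def T(q): 
        C,S=np.cos(q[2]),np.sin(q[2]);return np.c_[q[0]+C*X[:,0]-S*X[:,1],q[1]+S*X[:,0]+C*X[:,1],X[:,2]]
    r=least_squares(lambda q:(proj(c,T(q))-uv).ravel(),x0)
    return r.x,(proj(c,T(r.x))-uv)
def J(j,x,y):
    C,S=np.cos(j[2]),np.sin(j[2]);return np.array([j[0]+C*x-S*y,j[1]+S*x+C*y])
def Ji(j,p):
    C,S=np.cos(j[2]),np.sin(j[2]);d=np.array(p)[:2]-j[:2];return np.array([C*d[0]+S*d[1],-S*d[0]+C*d[1]])
E
python3 - <<'E'
from h import *
c=ctrl.camera_info("wrist")
o=lambda a:np.array(a)/2.85+[185,0]
uv=o([(49,472),(730,490),(26,55),(776,77),(402,41),(391,480)])
X=[(-.09,.17,.015),(-.09,-.17,.015),(.097,.17,.015),(.097,-.17,.015),(.085,0,.05),(-.09,0,.015)]
X[4]=(.097,0,.05)
j,r=fit2(c,uv,X,[.57,.12,-.06]);print(j,r)
b,r=fit2(c,o([(118,102),(671,131),(649,360),(120,335),(387,311)]),[(.05,.125,.021),(.05,-.125,.021),(-.05,-.125,.026),(-.05,.125,.026),(-.034,0,.0254)],[.6,.12,-.06]);print(b,r)
print("hole in jig",Ji(j,J(b,-.034,0)),"base center in jig",Ji(j,b[:2]), "rel yaw",b[2]-j[2])
for u in o([(135,413),(650,437)]): k=w(c,u,.054)[0]; print("knob",Ji(j,k),k)
for u in o([(240,430),(547,437)]): k=w(c,u,.028)[0]; print("pivot",Ji(j,k))
print(Ji(j,w(c,o([(65,46)]),.05)[0]),Ji(j,w(c,o([(100,284)]),.015)[0]),Ji(j,w(c,o([(700,300)]),.015)[0]))
E
```

```text
[ 0.5779  0.1188 -0.027 ] [[ 0.185   0.4417]
 [-0.0114  0.4819]
 [-0.569  -0.4525]
 [ 0.3506 -0.4367]
 [ 0.209  -0.4323]
 [-0.1801  0.8196]]
[ 0.6024  0.1213 -0.0471] [[ 0.0393  0.1606]
 [ 0.0053 -0.0827]
 [-0.0758 -0.039 ]
 [ 0.0754 -0.2669]
 [-0.0464  0.2039]]
hole in jig [-0.0097  0.0039] base center in jig [0.0243 0.0032] rel yaw -0.020140810113877406
knob [-0.0581  0.1168] [0.5231 0.2371 0.054 ]
knob [-0.0625 -0.1176] [0.5123 0.0029 0.054 ]
pivot [-0.0657  0.073 ]
pivot [-0.0651 -0.0747]
[0.091  0.1413] [-0.0002  0.1406] [ 0.0001 -0.1454]
```

```bash
cat >> h.py <<'E'
JIG=np.array([0.5779,0.1188,-0.027])
RJ=down(-np.pi/2+JIG[2])
def gj(x,y,z,R=RJ):
    p=J(JIG,x,y); go([p[0],p[1],z],R)
def jp():
    p,R,s=pose(); print("jig pos mm",(Ji(JIG,p)*1000).round(1),"z",(p[2]*1000).round(1),"F",s["force"].round(1),"gap",s["finger_gap"].round(4),"t",s["clock"])
E
python3 -c "
from h import *
jp(); gj(.025,.155,.08)"
```

```text
Traceback (most recent call last):
  File "h.py", line 48, in jp
    p,R,s=pose(); print("jig pos mm",(Ji(JIG,p)*1000).round(1),"z",(p[2]*1000).round(1),"F",s["force"].round(1),"gap",s["finger_gap"].round(4),"t",s["clock"])
                                                                                                                      ^^^^^^^^^^^^^^^^^^^^^
AttributeError: 'float' object has no attribute 'round'
```

```bash
sed -i 's/s\["finger_gap"\].round(4)/round(s["finger_gap"],4)/' h.py
python3 -c "
from h import *
jp(); gj(.025,.155,.08)"
```

```text
jig pos mm [-110.8    0.7] z 358.9 F [-0.3  0.3  0.3] gap 0.0933 t 3.3833
shift [-15.08  27.9   13.96] turn [-0.     0.026  0.   ] rows>= 8.3
```

Emit:
{"name": "arm_command", "arguments": {"moves": [[[-2,3,1.7],[0,0.026,0],0.5],[[-4,6.5,3.5],[0,0.026,0],1],[[-6,10,5.5],[0,0.026,0],1],[[-8,13.5,7],[0,0.026,0],1],[[-10,17,9],[0,0.026,0],1],[[-12,20.5,11],[0,0.026,0],1],[[-14,24,13],[0,0.026,0],1],[[-15.1,27.4,14],[0,0.026,0],1]]}}

```text
clock: 4.05
tool_pos: [0.6055, 0.2708, 0.0949]
ee_rot: [-1.194, 1.227, -1.23]
force: [-0.1, 0.1, -0.2]
finger_gap: 0.0443
```

Emit:
{"name": "arm_command", "arguments": {"moves": [[[0,0,0],[0,0,0],1],[[0,0,0],[0,0,0],1],[[0,0,0],[0,0,0],1]]}}

```text
clock: 4.3
tool_pos: [0.6038, 0.2696, 0.0965]
ee_rot: [-1.196, 1.228, -1.229]
force: [-0.0, 0.4, 1.6]
finger_gap: 0.0243
```

```bash

python3 -c "
from h import *
jp(); gj(.025,.155,.0185);cap('wrist','w2')"
```

```text
jig pos mm [ 21.8 151.4] z 96.5 F [-0.   0.4  1.6] gap 0.0243 t 4.3
shift [-0.36  7.8   0.31] turn [-0.001  0.001  0.   ] rows>= 1.9
```

View pics/w2.png

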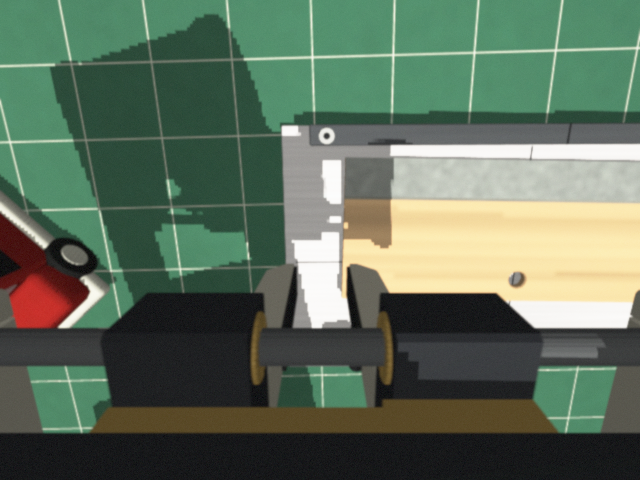

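Emit:
{"name": "arm_command", "arguments": {"moves": [[[-0.6,2,0.3],[0,0,0],1],[[-0.6,5,0.3],[0,0,0],1],[[-0.6,7,0.3],[0,0,0],1],[[-0.6,7.6,0.3],[0,0,0],1],[[-0.6,7.6,0.3],[0,0,0],1]]}}

```text
clock: 4.77
tool_pos: [0.6063, 0.2757, 0.0206]
ee_rot: [-1.196, 1.228, -1.229]
force: [-0.8, -0.2, -0.8]
finger_gap: 0.0005
```

```bash

python3 -c "
from h import *
jp(); gj(.025,.155,.0185);cap('wrist','w3')"
```

```text
jig pos mm [ 24.2 157.6] z 20.6 F [-0.8 -0.2 -0.8] gap 0.0005 t 4.7667
shift [0.26 0.21 0.08] turn [-0.001  0.001 -0.   ] rows>= 0.1
```

View pics/w3.png

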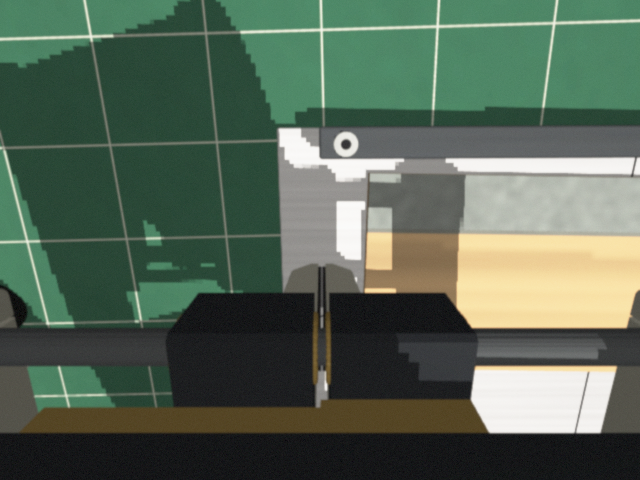

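Emit:
{"name": "arm_command", "arguments": {"moves": [[[0.2,0.2,0.1],[0,0,0],1],[[0.4,0.2,0.1],[0,0,0],1],[[0.5,0.2,0.1],[0,0,0],1],[[0.6,0.2,0.1],[0,0,0],1],[[0.6,0.2,0.1],[0,0,0],1]]}}

```text
clock: 5.23
tool_pos: [0.6076, 0.2702, 0.018]
ee_rot: [-1.196, 1.227, -1.228]
force: [1.1, -0.4, -0.6]
finger_gap: 0.0003
```

```bash

python3 -c "
from h import *
jp(); cap('wrist','w4')"
```

```text
jig pos mm [ 25.6 152.2] z 18.0 F [ 1.1 -0.4 -0.6] gap 0.0003 t 5.2333
```

View pics/w4.png

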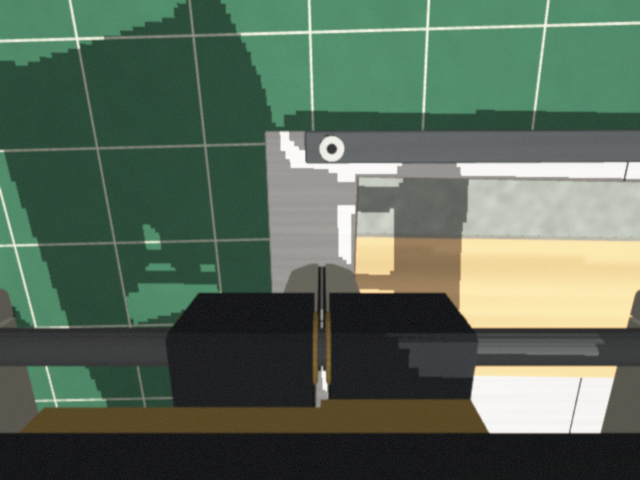

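Emit:
{"name": "arm_command", "arguments": {"moves": [[[0.15,0,0],[0,0,0],1],[[0.3,0,0],[0,0,0],1],[[0.42,0,0],[0,0,0],1],[[0.42,0,0],[0,0,0],1],[[0.42,0,0],[0,0,0],1]]}}

```text
clock: 5.7
tool_pos: [0.6071, 0.2663, 0.0173]
ee_rot: [-1.197, 1.228, -1.228]
force: [0.3, -0.4, 1.2]
finger_gap: 0.0007
```

```bash

python3 -c "
from h import *
jp(); cap('wrist','w5')"
```

```text
jig pos mm [ 25.2 148.2] z 17.3 F [ 0.3 -0.4  1.2] gap 0.0007 t 5.7
```

View pics/w5.png

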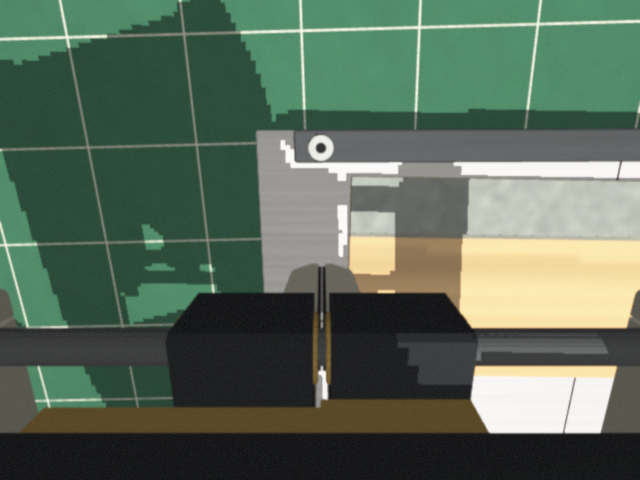

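Emit:
{"name": "arm_command", "arguments": {"moves": [[[-0.3,-2,0],[0,0,0],1],[[-0.3,-5,-1],[0,0,0],0.5],[[3,-8,-3.5],[0,0,0],0],[[6,-11,-5.5],[0,0,0],0],[[9,-13,-8],[0,0,0],0],[[12,-13.2,-10],[0,0,0],0],[[14.8,-13.3,-11.5],[0,0,0],0],[[14.8,-13.3,-11.5],[0,0,0],0]]}}

```text
clock: 6.42
tool_pos: [0.4847, 0.1169, 0.1512]
ee_rot: [-1.199, 1.229, -1.231]
force: [-0.1, 1.4, -1.0]
finger_gap: 0.0424
```

Emit:
{"name": "arm_command", "arguments": {"moves": [[[0,0,0],[0,0,0],0],[[0,0,0],[0,0,0],0]]}}

```text
clock: 6.58
tool_pos: [0.489, 0.1211, 0.1508]
ee_rot: [-1.195, 1.228, -1.229]
force: [0.6, -0.2, 0.4]
finger_gap: 0.0558
```

```bash

python3 -c "
from h import *
jp(); im,c=cap('wrist','w6'); cv2.imwrite('pics/w6c.png',cv2.resize(im[90:300,120:520],None,fx=2,fy=2,interpolation=cv2.INTER_CUBIC))
print(proj(c,[np.r_[J(JIG,0,0),.015]]))
gj(-.0415,0,.0175)"
```

```text
jig pos mm [-88.9  -0.1] z 150.8 F [ 0.6 -0.2  0.4] gap 0.0558 t 6.5833
[[321.6112 110.2079]]
shift [ 0.06 13.3   4.71] turn [-0.001  0.002 -0.   ] rows>= 3.4
```

View pics/w6c.png

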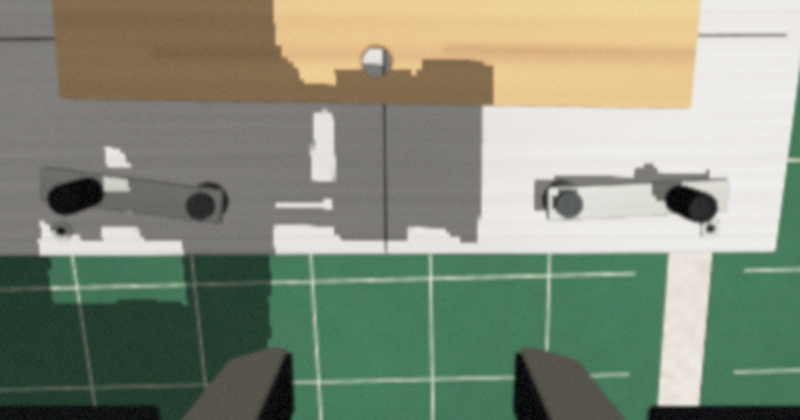

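```bash

python3 - <<'E'
s=open('h.py').read()
s=s.replace('''    im=ctrl.capture(n)
''','''    c=ctrl.camera_info(n)
    im=ctrl.capture(n)
''').replace('return im,ctrl.camera_info(n)','return im,c')
open('h.py','w').write(s)
E
python3 -c "
from h import *
im,c=cap('wrist','w7')
cv2.imwrite('pics/w7c.png',cv2.resize(im[60:260,120:520],None,fx=2,fy=2,interpolation=cv2.INTER_CUBIC))
print((proj(c,[np.r_[J(JIG,0,0),.015]])-[120,60])*2)
jp();gj(-.0415,0,.0175)"
```

```text
[[403.2225 100.4159]]
jig pos mm [-88.8   0.7] z 150.3 F [ 0.4 -0.7  0.3] gap 0.0637 t 6.6833
shift [ 0.08 13.28  4.72] turn [-0.     0.002 -0.   ] rows>= 3.4
```

View pics/w7c.png

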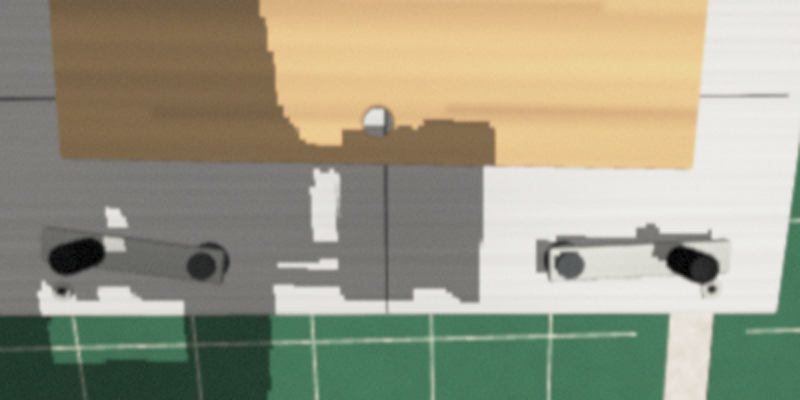

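```bash

python3 -c "
from h import *
c=ctrl.camera_info('wrist')
o=lambda a:np.array(a)/2+[120,60]
P=w(c,o([(386,97.5),(387,313),(779,313),(30,99),(760,96)]),.015);print(P)
j,r=fit2(c,o([(386,97.5),(387,313),(779,313)]),[(0,0,.015),(-.09,0,.015),(-.09,-.17,.015)],JIG);print(j,r)
for u,z in (((205,266),.028),((569,265),.028),((97,250),.054),((683,258),.054)): print(Ji(j,w(c,o([u]),z)[0]))
print('yaw from line',np.arctan2(-(P[3]-P[4])[0],(P[3]-P[4])[1]))
b,r=fit2(c,o([(378,121),(61,157),(693,167)]),[(-.034,0,.0255),(-.05,.125,.0265),(-.05,-.125,.0265)],j);print(b,r)
print('hole',Ji(j,J(b,-.034,0)),b[2]-j[2])
"
```

```text
[[ 0.5791  0.126   0.015 ]
 [ 0.49    0.1283  0.015 ]
 [ 0.4859 -0.0423  0.015 ]
 [ 0.582   0.2696  0.015 ]
 [ 0.576  -0.0245  0.015 ]]
[ 0.5795  0.1261 -0.021 ] [[-0.0511 -0.4863]
 [ 0.4074  0.5369]
 [-0.3518 -0.0194]]
[-0.0665  0.0744]
[-0.0665 -0.0746]
[-0.0561  0.1067]
[-0.0597 -0.1107]
yaw from line -0.020289254951909672
[ 0.604   0.1279 -0.0396] [[-0.0715 -0.376 ]
 [ 0.4228  0.1426]
 [-0.3513  0.1568]]
hole [-0.0095  0.003 ] -0.018568437603937286
```

```bash
sed -i 's/^JIG=.*/JIG=np.array([0.5795,0.1261,-0.0205])/' h.py
python3 -c "
from h import *
jp();gj(-.0425,0,.0175)"
```

```text
jig pos mm [-90.2  -6.1] z 150.3 F [ 0.4 -0.7  0.3] gap 0.0637 t 6.6833
shift [-0.62 13.28  4.76] turn [-0.    -0.004 -0.   ] rows>= 3.4
```

Emit:
{"name": "arm_command", "arguments": {"moves": [[[-0.3,1,2],[0,-0.004,0],0],[[-0.6,3,4],[0,-0.004,0],0],[[-0.6,6,4.7],[0,-0.004,0],0],[[-0.6,9,4.7],[0,-0.004,0],0],[[-0.6,11.5,4.7],[0,-0.004,0],0],[[-0.6,13,4.7],[0,-0.004,0],0],[[-0.6,13.1,4.7],[0,-0.004,0],0],[[-0.6,13.1,4.7],[0,-0.004,0],0]]}}

```text
clock: 7.35
tool_pos: [0.5354, 0.127, 0.0179]
ee_rot: [-1.202, 1.225, -1.223]
force: [0.9, -0.2, 0.7]
finger_gap: 0.0927
```

```bash

python3 -c "
from h import *
jp(); gj(-.0425,0,.0175);cap('wrist','w8')"
```

```text
jig pos mm [-44.1   0. ] z 17.9 F [ 0.9 -0.2  0.7] gap 0.0927 t 7.35
shift [0.   0.04 0.16] turn [0.002 0.001 0.   ] rows>= 0.0
```

View pics/w8.png

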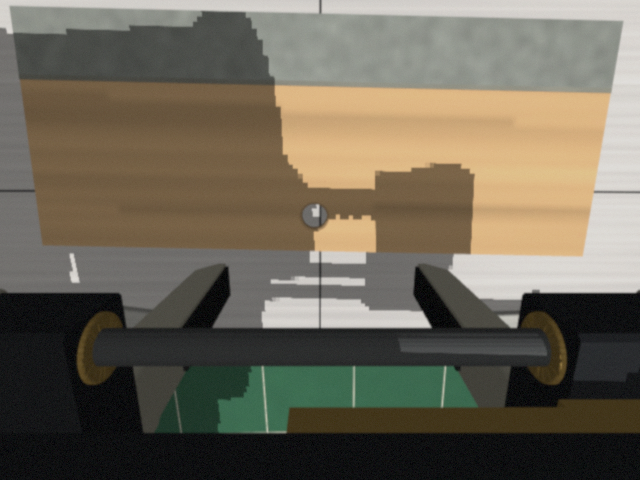

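Emit:
{"name": "arm_command", "arguments": {"moves": [[[0,0,0.4],[0,0,0],0],[[0,0,0.8],[0,0,0],0],[[0,0,1.1],[0,0,0],0],[[0,0,1.1],[0,0,0],0],[[0,0,1.1],[0,0,0],0]]}}

```text
clock: 7.82
tool_pos: [0.5472, 0.1257, 0.0197]
ee_rot: [-1.198, 1.224, -1.225]
force: [-0.3, -0.1, 0.4]
finger_gap: 0.0929
```

```bash

python3 -c "
from h import *
jp(); cap('wrist','w9')"
```

```text
jig pos mm [-32.3  -1. ] z 19.7 F [-0.3 -0.1  0.4] gap 0.0929 t 7.8167
```

View pics/w9.png

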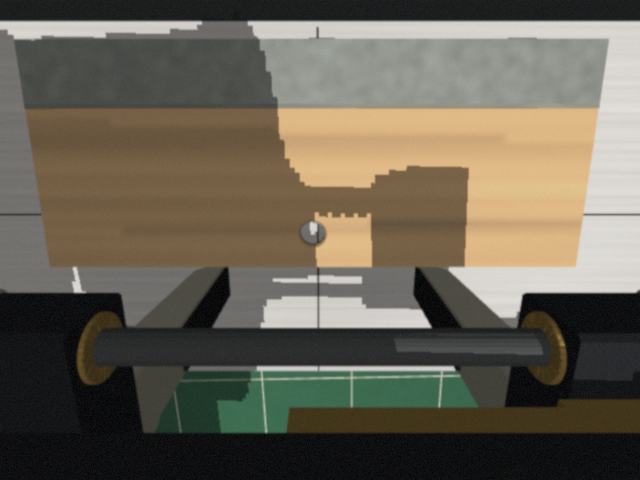

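Emit:
{"name": "arm_command", "arguments": {"moves": [[[0,0.2,0.3],[0,0,0],0],[[0,0.2,0.6],[0,0,0],0],[[0,0.2,0.8],[0,0,0],0],[[0,0.2,0.8],[0,0,0],0],[[0,0.2,0.8],[0,0,0],0]]}}

```text
clock: 8.28
tool_pos: [0.5551, 0.1255, 0.0174]
ee_rot: [-1.199, 1.224, -1.225]
force: [-0.2, 0.3, -0.0]
finger_gap: 0.0929
```

```bash

python3 -c "
from h import *
jp(); cap('wrist','w10')"
```

```text
jig pos mm [-24.4  -1.1] z 17.4 F [-0.2  0.3 -0. ] gap 0.0929 t 8.2833
```

View pics/w10.png

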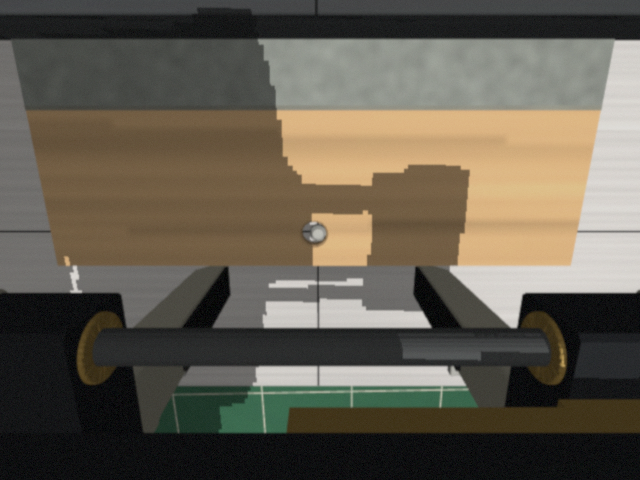

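Emit:
{"name": "arm_command", "arguments": {"moves": [[[0,0,-0.6],[0,0,0],0],[[0,-2,-0.8],[0,0,0],0.3],[[-1,-6,-0.8],[0,0,0],0.6],[[-4.5,-8,0],[0,0,0],1],[[-8,-8.5,1.5],[0,0,0],1],[[-11.5,-8.5,3.5],[0,0,0],1],[[-15,-8.5,5],[0,0,0],1],[[-15.5,-8,5],[0,0,0],1]]}}

```text
clock: 9.0
tool_pos: [0.6104, 0.2851, 0.0987]
ee_rot: [-1.194, 1.22, -1.222]
force: [-0.7, 0.2, 0.3]
finger_gap: 0.0509
```

```bash

python3 -c "
from h import *
jp(); gj(.02,.151,.0175);im,c=cap('wrist','w11');print(proj(c,np.r_[J(JIG,0,0),.015]))"
```

```text
jig pos mm [ 27.7 159.6] z 98.7 F [-0.7  0.2  0.3] gap 0.0509 t 9.0
shift [ 0.89  8.12 -0.81] turn [-0.005  0.002 -0.004] rows>= 2.0
[[533.7817 270.2277]]
```

View pics/w11.png

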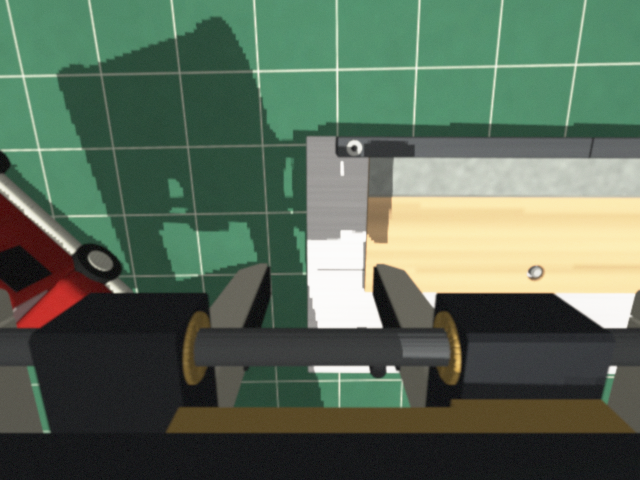

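Emit:
{"name": "arm_command", "arguments": {"moves": [[[0.2,0.5,-0.6],[0,0,0],1],[[0.4,1.5,-0.8],[0,0,0],1],[[0.6,2.5,-0.8],[0,0,0],1],[[0.6,4.5,-0.8],[0,0,0],1],[[0.7,6.5,-0.8],[0,0,0],1],[[0.7,8,-0.8],[0,0,0],1],[[0.7,8,-0.8],[0,0,0],1],[[0.7,8,-0.8],[0,0,0],1]]}}

```text
clock: 9.72
tool_pos: [0.5989, 0.2707, 0.0164]
ee_rot: [-1.2, 1.227, -1.226]
force: [1.1, -1.2, 0.9]
finger_gap: 0.0005
```

```bash

python3 -c "
from h import *
jp(); gj(.02,.139,.0175);im,c=cap('wrist','w12')"
```

```text
jig pos mm [ 16.5 144.9] z 16.4 F [ 1.1 -1.2  0.9] gap 0.0005 t 9.7167
shift [ 0.59 -0.11  0.36] turn [ 0.002 -0.003  0.001] rows>= 0.2
```

View pics/w12.png

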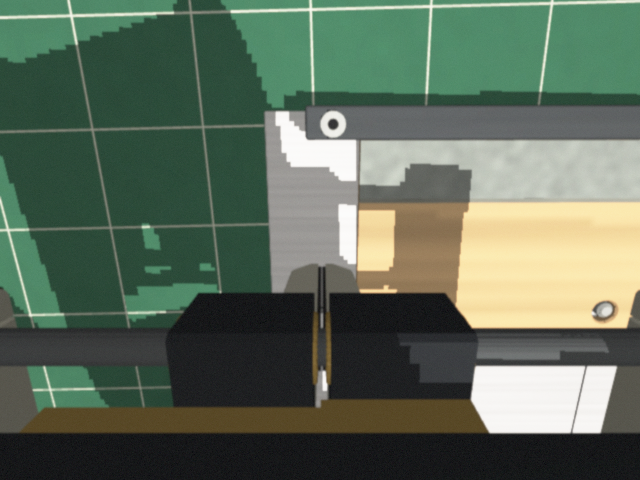

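Emit:
{"name": "arm_command", "arguments": {"moves": [[[0.2,-0.1,0],[0,0,0],1],[[0.4,-0.1,0],[0,0,0],1],[[0.5,-0.1,0],[0,0,0],1],[[0.5,-0.1,0],[0,0,0],1],[[0.5,-0.1,0],[0,0,0],1]]}}

```text
clock: 10.18
tool_pos: [0.5996, 0.2675, 0.0184]
ee_rot: [-1.199, 1.225, -1.225]
force: [-0.8, -0.1, 0.4]
finger_gap: 0.0005
```

```bash

python3 -c "
from h import *
jp(); gj(.02,.139,.0175);im,c=cap('wrist','w13')
cv2.imwrite('pics/w13c.png',cv2.resize(im[90:340,240:640],None,fx=2,fy=2,interpolation=cv2.INTER_CUBIC))"
```

```text
jig pos mm [ 17.2 141.8] z 18.4 F [-0.8 -0.1  0.4] gap 0.0005 t 10.1833
shift [0.28 0.09 0.28] turn [-0.    -0.001  0.   ] rows>= 0.1
```

View pics/w13c.png

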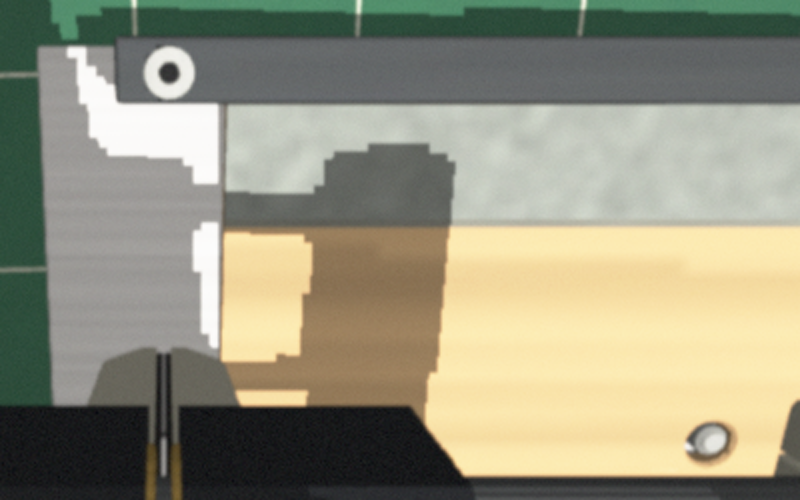

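Emit:
{"name": "arm_command", "arguments": {"moves": [[[0.15,0,0],[0,0,0],1],[[0.3,0,0],[0,0,0],1],[[0.3,0,0],[0,0,0],1],[[0.3,0,0],[0,0,0],1]]}}

```text
clock: 10.57
tool_pos: [0.5995, 0.2646, 0.0184]
ee_rot: [-1.199, 1.225, -1.225]
force: [-0.2, -0.5, 0.1]
finger_gap: 0.0005
```

```bash

python3 -c "
from h import *
jp(); gj(.02,.139,.0175);im,c=cap('wrist','w14')
cv2.imwrite('pics/w14c.png',cv2.resize(im[90:340,240:640],None,fx=2,fy=2,interpolation=cv2.INTER_CUBIC))"
```

```text
jig pos mm [ 17.2 138.9] z 18.4 F [-0.2 -0.5  0.1] gap 0.0005 t 10.5667
shift [-0.01  0.09  0.28] turn [ 0.    -0.001  0.   ] rows>= 0.1
```

View pics/w14c.png

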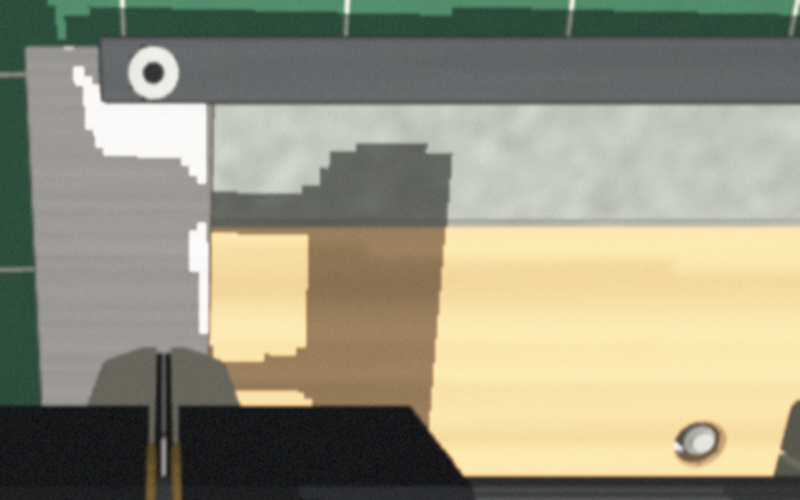

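Emit:
{"name": "arm_command", "arguments": {"moves": [[[0.15,0,0],[0,0,0],1],[[0.3,0,0],[0,0,0],1],[[0.3,0,0],[0,0,0],1],[[0.3,0,0],[0,0,0],1]]}}

```text
clock: 10.95
tool_pos: [0.5995, 0.2616, 0.0184]
ee_rot: [-1.199, 1.225, -1.225]
force: [-0.3, -0.0, -0.6]
finger_gap: 0.0002
```

```bash

python3 -c "
from h import *
jp(); im,c=cap('wrist','w15')
cv2.imwrite('pics/w15c.png',cv2.resize(im[90:340,240:640],None,fx=2,fy=2,interpolation=cv2.INTER_CUBIC))"
```

```text
jig pos mm [ 17.2 135.9] z 18.4 F [-0.3 -0.  -0.6] gap 0.0002 t 10.95
```

View pics/w15c.png

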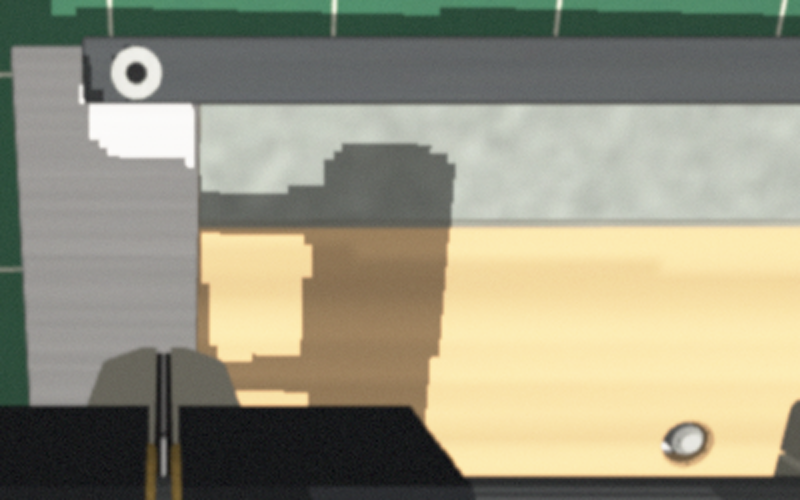

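Emit:
{"name": "arm_command", "arguments": {"moves": [[[-0.3,-2,0],[0,0,0],1],[[-0.3,-5,-1],[0,0,0],0.6],[[3,-7,-2.5],[0,0,0],0],[[6.5,-8,-4.5],[0,0,0],0],[[10,-8,-7],[0,0,0],0],[[13,-8,-9],[0,0,0],0],[[13.6,-8,-10],[0,0,0],0],[[13.6,-8,-10],[0,0,0],0]]}}

```text
clock: 11.67
tool_pos: [0.4942, 0.1261, 0.0986]
ee_rot: [-1.199, 1.228, -1.226]
force: [-0.1, 0.7, -0.1]
finger_gap: 0.0424
```

Emit:
{"name": "arm_command", "arguments": {"moves": [[[0,0,0],[0,0,0],0],[[0,0,0],[0,0,0],0],[[0,0,0],[0,0,0],0]]}}

```text
clock: 11.92
tool_pos: [0.4978, 0.1286, 0.0985]
ee_rot: [-1.199, 1.224, -1.224]
force: [0.2, 0.0, -0.5]
finger_gap: 0.0628
```

```bash

python3 -c "
from h import *
jp(); im,c=cap('wrist','w16')
cv2.imwrite('pics/w16c.png',cv2.resize(im[60:260,120:520],None,fx=2,fy=2,interpolation=cv2.INTER_CUBIC))
cv2.imwrite('pics/w16d.png',cv2.resize(im[120:180,290:350],None,fx=10,fy=10,interpolation=cv2.INTER_CUBIC))
print((proj(c,np.r_[J(JIG,0,0),.015])-[120,60])*2)"
```

```text
jig pos mm [-81.7   0.8] z 98.5 F [ 0.2  0.  -0.5] gap 0.0628 t 11.9167
[[403.9999 112.8029]]
```

View pics/w16c.png

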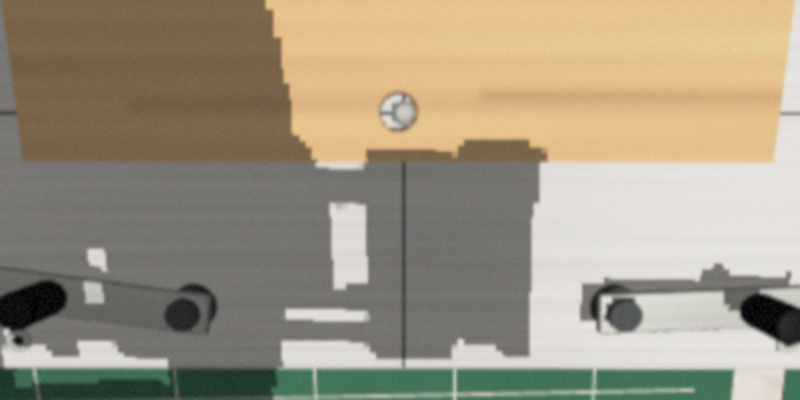

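View pics/w16d.png

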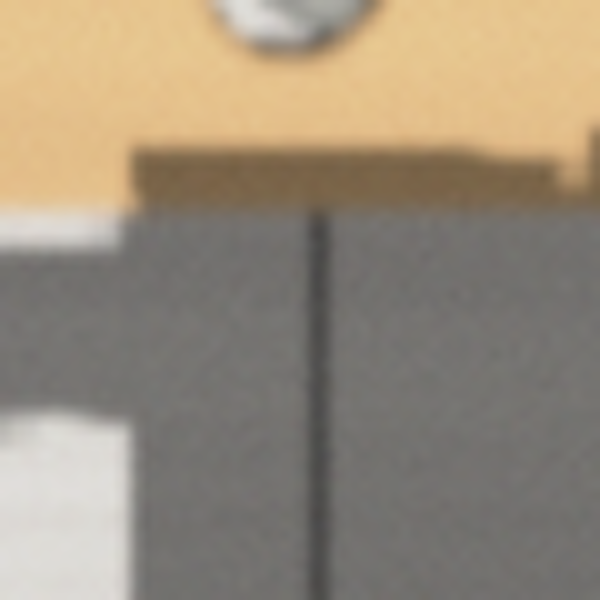

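```bash

python3 -c "
from h import *
c=ctrl.camera_info('wrist');o=lambda a:np.array(a)/2+[120,60]
for z in(.021,.0235,.026):
    P=w(c,o([(22,161),(774,161),(398,111)]),z); print(z,np.linalg.norm(P[0]-P[1]),[Ji(JIG,p) for p in P])
"
```

```text
0.021 0.25030264358575577 [array([-0.0159,  0.1272]), array([-0.0157, -0.1231]), array([0.0001, 0.002 ])]
0.0235 0.2477329528350316 [array([-0.0159,  0.1259]), array([-0.0157, -0.1218]), array([-0.0001,  0.002 ])]
0.026 0.24516326208430744 [array([-0.0158,  0.1246]), array([-0.0156, -0.1205]), array([-0.0002,  0.002 ])]
```

```bash

python3 -c "
from h import *
c=ctrl.camera_info('wrist')
im,c=cap('wrist'); 
for q in ('knob_left','knob_right'):
    for d in ctrl.place_of('wrist',q)[:3]:
        P=w(c,d['pixel'][::-1],.054)[0]; a=Ji(JIG,P); print(q,d['score'],d['pixel'],a, 'theta',np.arctan2(a[0]+.066,abs(a[1])-.075),np.hypot(a[0]+.066,abs(a[1])-.075))
jp()
n=np.array([.707,-.707])
for th in(0.0,.2): 
  K=np.array([-.066+.045*np.sin(th),.075+.045*np.cos(th)]);print(th,K-.024*n)
RL=down(-np.pi/2+JIG[2]-np.pi/4)
K=np.array([-.066+.045*np.sin(.1),.075+.045*np.cos(.1)])-.026*n
gj(K[0],K[1],.09,RL)
print(ctrl.read_state()['joints'])
"
```

```text
knob_left 0.63 [215.5, 120.1] [-0.0595  0.1228] theta 0.134744923142207 0.04820867697905651
knob_left 0.61 [114.5, 319.5] [-0.0009  0.0015] theta 2.416598518782844 0.0982171805467953
knob_right 0.89 [223.1, 517.3] [-0.0641 -0.1193] theta 0.043853332971090196 0.04438058707460469
jig pos mm [-82.5   0.6] z 98.1 F [-0.7  0.1  0.1] gap 0.0788 t 12.1167
0.0 [-0.083  0.137]
0.2 [-0.074   0.1361]
shift [-13.75   0.81   0.27] turn [0.    0.786 0.   ] rows>= 6.3
[0.0353 0.31   1.7861 0.0001 1.0457 1.6263]
```

View pics/w16.png

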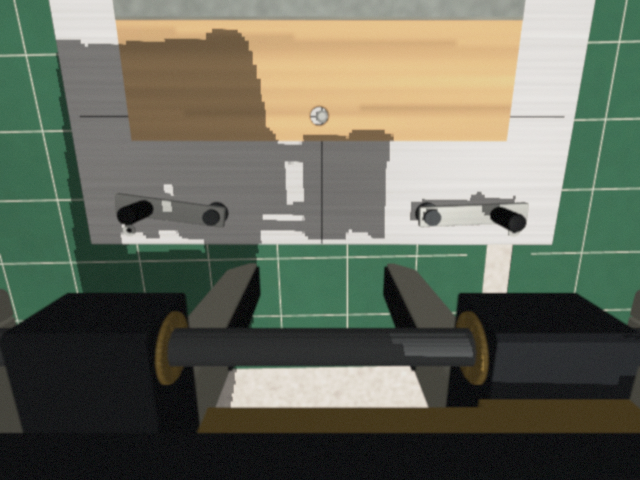

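Emit:
{"name": "arm_command", "arguments": {"moves": [[[-2,-1,0],[0,0.1,0],1],[[-4,-1,0],[0,0.2,0],1],[[-6,-1,0],[0,0.3,0],1],[[-8,-1,0],[0,0.42,0],1],[[-10,-1,0.1],[0,0.54,0],1],[[-12,-0.5,0.2],[0,0.66,0],1],[[-13.75,0.5,0.2],[0,0.786,0],1],[[-13.75,0.8,0.2],[0,0.786,0],1]]}}

```text
clock: 12.78
tool_pos: [0.501, 0.2682, 0.0891]
ee_rot: [-0.711, 1.778, -1.776]
force: [-0.4, -0.4, -0.4]
finger_gap: 0.034
```

```bash

python3 -c "
from h import *
jp()
n=np.array([.707,-.707])
RL=down(-np.pi/2+JIG[2]-np.pi/4)
K=np.array([-.066+.045*np.sin(.1),.075+.045*np.cos(.1)])-.026*n
gj(K[0],K[1],.039,RL)
im,c=cap('wrist','w17')
"
```

```text
jig pos mm [-81.4 140.4] z 89.1 F [-0.4 -0.4 -0.4] gap 0.034 t 12.7833
shift [0.05 5.01 0.28] turn [ 0.001 -0.005  0.   ] rows>= 1.2
```

View pics/w17.png

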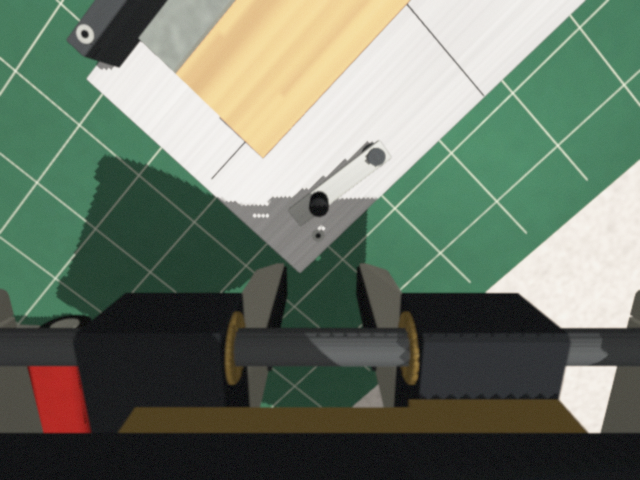

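Emit:
{"name": "arm_command", "arguments": {"moves": [[[0.05,0,0],[0,0,0],1],[[0.05,1,0],[0,0,0],1],[[0.05,2.5,0],[0,0,0],1],[[0.05,4,0.1],[0,0,0],1],[[0.05,5,0.2],[0,0,0],1],[[0.05,5,0.2],[0,0,0],1]]}}

```text
clock: 13.33
tool_pos: [0.5013, 0.262, 0.0381]
ee_rot: [-0.717, 1.776, -1.775]
force: [-0.4, -1.4, -0.4]
finger_gap: 0.0004
```

```bash
cat >> h.py <<'E'
def arc(side,ths,off=.0145):
    p,R,s=pose(); a=Ji(JIG,p); n=np.array([.707,-.707*side]); M=R.as_matrix()
    for th in ths:
        K=np.array([-.066+.045*np.sin(th),side*(.075+.045*np.cos(th))])-off*n
        q=J(JIG,*K); d=np.r_[q-p[:2],0]; print(th,(R.inv().apply(d)*100).round(2))
E
python3 -c "
from h import *
jp()
arc(1,np.r_[.1,.25,.4,.6,.8,1,1.2,1.4,1.5,1.6])
im,c=cap('wrist','w18')
"
```

```text
jig pos mm [-81.  134.2] z 38.1 F [-0.4 -1.4 -0.4] gap 0.0004 t 13.3333
0.1 [-0.36 -0.    0.95]
0.25 [-0.74 -0.01  1.5 ]
0.4 [-1.04 -0.01  2.11]
0.6 [-1.3  -0.01  2.97]
0.8 [-1.38 -0.01  3.86]
1.0 [-1.27 -0.01  4.76]
1.2 [-1.   -0.01  5.61]
1.4 [-0.56 -0.01  6.39]
1.5 [-0.28 -0.01  6.75]
1.6 [ 0.03 -0.01  7.07]
```

View pics/w18.png

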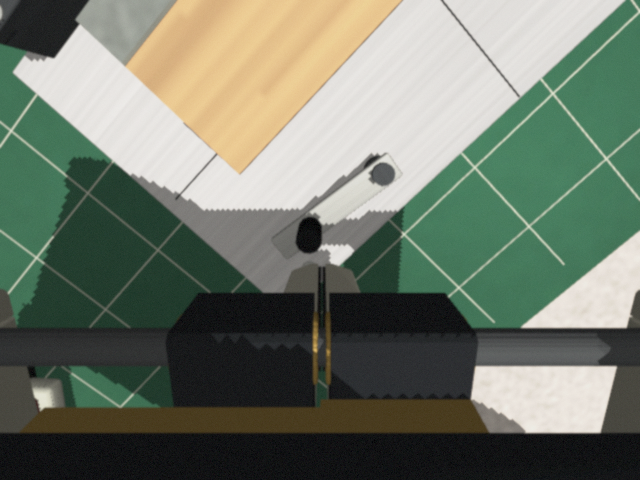

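Emit:
{"name": "arm_command", "arguments": {"moves": [[[-0.4,0,0.4],[0,0,0],1],[[-0.55,0,1.0],[0,0,0],1],[[-0.75,0,1.5],[0,0,0],1],[[-1.05,0,2.1],[0,0,0],1],[[-1.3,0,3.0],[0,0,0],1],[[-1.4,0,3.9],[0,0,0],1],[[-1.3,0,4.75],[0,0,0],1],[[-1.3,0,4.75],[0,0,0],1]]}}

```text
clock: 14.05
tool_pos: [0.5464, 0.2363, 0.0404]
ee_rot: [-0.711, 1.774, -1.776]
force: [0.2, 0.2, 0.6]
finger_gap: 0.0004
```

```bash

python3 -c "
from h import *
jp()
arc(1,np.r_[1,1.1,1.2,1.3,1.4,1.5,1.6])
im,c=cap('wrist','w19')
"
```

```text
jig pos mm [-35.3 109.5] z 40.4 F [0.2 0.2 0.6] gap 0.0004 t 14.05
1.0 [ 0.21 -0.   -0.22]
1.1 [0.33 0.   0.22]
1.2 [0.49 0.   0.64]
1.3 [0.69 0.   1.04]
1.4 [0.93 0.   1.42]
1.5 [1.2  0.   1.77]
1.6 [1.52 0.   2.1 ]
```

View pics/w19.png

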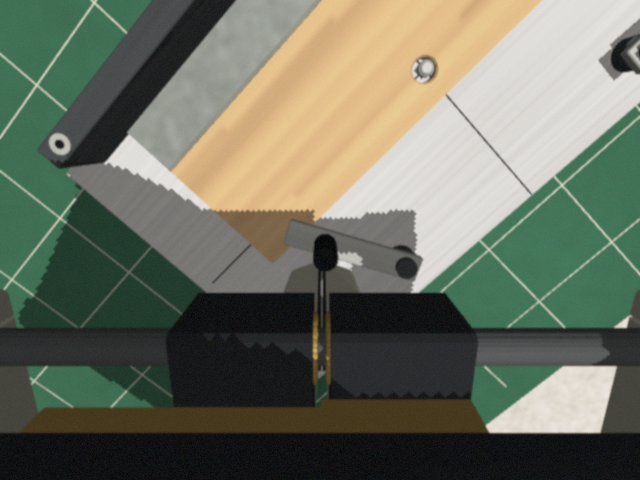

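Works well: the knob sits ahead of the fingertips (325,250), clip over the base corner. Continue to the stop.

Emit:
{"name": "arm_command", "arguments": {"moves": [[[0.3,0,0.2],[0,0,0],1],[[0.5,0,0.65],[0,0,0],1],[[0.7,0,1.05],[0,0,0],1],[[0.95,0,1.4],[0,0,0],1],[[1.2,0,1.8],[0,0,0],1],[[1.5,0,2.1],[0,0,0],1],[[1.5,0,2.1],[0,0,0],1]]}}

```text
clock: 14.68
tool_pos: [0.5485, 0.2117, 0.0404]
ee_rot: [-0.712, 1.774, -1.775]
force: [-0.2, -0.4, 0.2]
finger_gap: 0.0006
```

```bash

python3 -c "
from h import *
jp()
im,c=cap('wrist','w20')
"
```

```text
jig pos mm [-32.7  84.9] z 40.4 F [-0.2 -0.4  0.2] gap 0.0006 t 14.6833
```

View pics/w20.png

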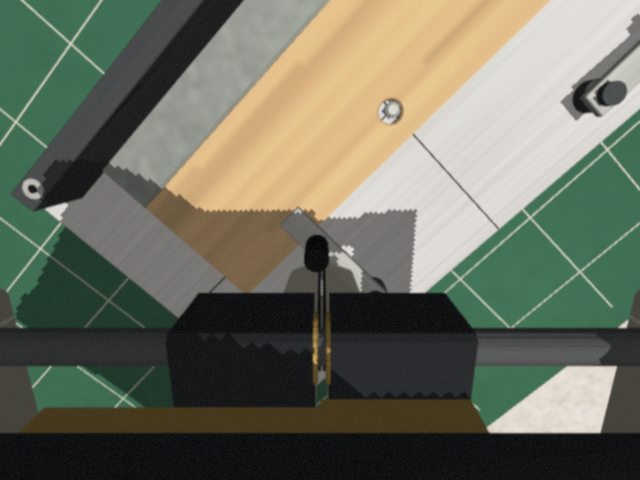

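Emit:
{"name": "arm_command", "arguments": {"moves": [[[0.2,0,0.2],[0,0,0],1],[[0.3,0,0.3],[0,0,0],1],[[0.3,0,0.3],[0,0,0],1]]}}

```text
clock: 14.98
tool_pos: [0.5483, 0.2096, 0.0405]
ee_rot: [-0.711, 1.776, -1.772]
force: [-0.7, 5.5, 0.6]
finger_gap: 0.0005
```

Emit:
{"name": "arm_command", "arguments": {"moves": [[[0.1,0,0.2],[0,0,0],1],[[0.2,0,0.3],[0,0,0],1],[[0.2,0,0.3],[0,0,0],1]]}}

```text
clock: 15.23
tool_pos: [0.5484, 0.2091, 0.0405]
ee_rot: [-0.709, 1.78, -1.768]
force: [-1.5, 15.5, 0.4]
finger_gap: 0.0003
```

Emit:
{"name": "arm_command", "arguments": {"moves": [[[-0.5,0,-1],[0,0,0],1],[[-0.5,-1,-2.5],[0,0,0],1],[[0,-4,-4],[0,-0.1,0],1],[[0,-7,-6],[0,-0.22,0],1],[[1,-8,-6],[0,-0.34,0],1],[[3.5,-8,-6],[0,-0.46,0],1],[[6,-8,-5.5],[0,-0.58,0],1],[[8.5,-8,-4],[0,-0.7,0],1]]}}

```text
clock: 15.9
tool_pos: [0.4575, 0.1756, 0.1213]
ee_rot: [-1.161, 1.281, -1.281]
force: [0.5, -0.3, -0.8]
finger_gap: 0.0008
```

```bash

python3 -c "
from h import *
jp()
n=np.array([.707,.707])
RR=down(-np.pi/2+JIG[2]+np.pi/4)
K=np.array([-.066+.045*np.sin(.03),-.075-.045*np.cos(.03)])-.027*n
print(K);gj(K[0],K[1],.09,RR)
im,c=cap('wrist','w21')
"
```

```text
jig pos mm [-123.   47.] z 121.3 F [ 0.5 -0.3 -0.8] gap 0.0008 t 15.9
[-0.0837 -0.1391]
shift [18.25  3.13  5.35] turn [-0.    -0.863  0.   ] rows>= 6.9
```

View pics/w21.png

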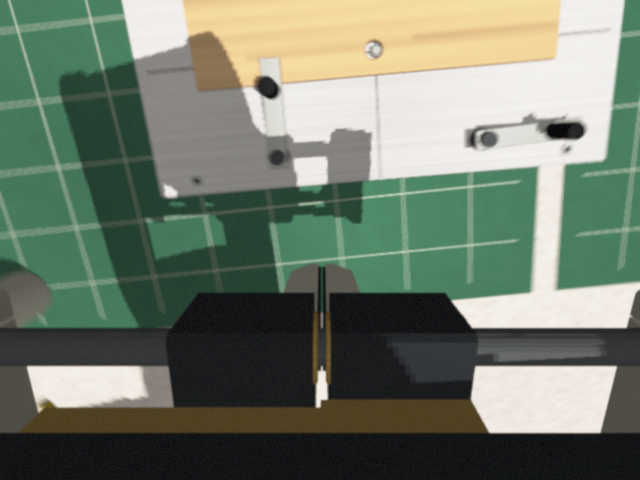

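Emit:
{"name": "arm_command", "arguments": {"moves": [[[2.5,0,0],[0,-0.11,0],1],[[5,0,0.5],[0,-0.22,0],1],[[7.5,0.5,1.5],[0,-0.33,0],1],[[10,1,2.5],[0,-0.44,0],1],[[12.5,1.5,3.5],[0,-0.55,0],1],[[15,2,4.2],[0,-0.66,0],1],[[17.5,2.6,5],[0,-0.77,0],1],[[18.2,3.1,5.3],[0,-0.863,0],1]]}}

```text
clock: 16.62
tool_pos: [0.4938, -0.0147, 0.0898]
ee_rot: [-1.477, 0.633, -0.636]
force: [1.1, 0.5, 0.3]
finger_gap: 0.0004
```

Emit:
{"name": "arm_command", "arguments": {"moves": [[[0,0,0],[0,0,0],1],[[0,0,0],[0,0,0],1]]}}

```text
clock: 16.78
tool_pos: [0.4927, -0.0116, 0.0896]
ee_rot: [-1.474, 0.641, -0.64]
force: [-0.5, 0.6, -0.9]
finger_gap: 0.0007
```

```bash

python3 -c "
from h import *
jp()
n=np.array([.707,.707])
RR=down(-np.pi/2+JIG[2]+np.pi/4)
K=np.array([-.066+.045*np.sin(.03),-.075-.045*np.cos(.03)])-.027*n
print(K);gj(K[0],K[1],.039,RR)
im,c=cap('wrist','w22')
"
```

```text
jig pos mm [ -84.  -139.4] z 89.6 F [-0.5  0.6 -0.9] gap 0.0007 t 16.7833
[-0.0837 -0.1391]
shift [-0.    5.06  0.05] turn [ 0.    -0.014 -0.001] rows>= 1.2
```

View pics/w22.png

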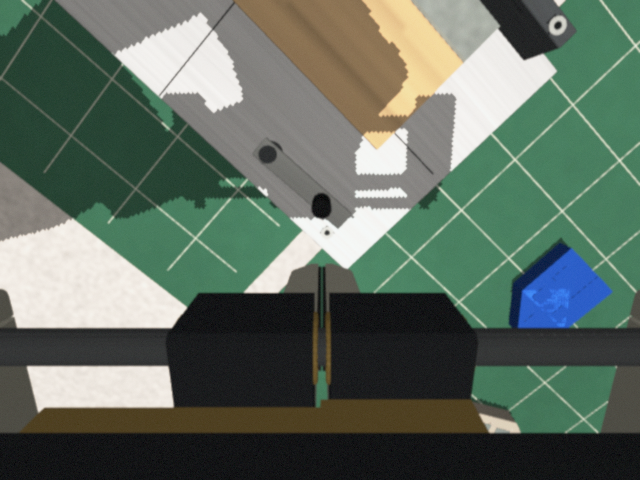

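Emit:
{"name": "arm_command", "arguments": {"moves": [[[0,2,0],[0,-0.014,0],1],[[0,4.5,0],[0,-0.014,0],1],[[0,5,0],[0,-0.014,0],1],[[0,5.1,0],[0,-0.014,0],1],[[0,5.1,0],[0,-0.014,0],1]]}}

```text
clock: 17.25
tool_pos: [0.4931, -0.0109, 0.0388]
ee_rot: [-1.479, 0.626, -0.626]
force: [-0.0, -0.2, 0.1]
finger_gap: 0.0005
```

```bash

python3 -c "
from h import *
jp()
arc(-1,np.r_[.1,.25,.4,.6,.8,1,1.2,1.4,1.5,1.6],.0135)
"
```

```text
jig pos mm [ -83.6 -138.8] z 38.8 F [-0.  -0.2  0.1] gap 0.0005 t 17.25
0.1 [ 0.22 -0.    1.55]
0.25 [ 0.61 -0.    2.1 ]
0.4 [ 0.92 -0.    2.7 ]
0.6 [ 1.17 -0.    3.56]
0.8 [ 1.26 -0.    4.46]
1.0 [ 1.16 -0.    5.35]
1.2 [ 0.88 -0.    6.21]
1.4 [ 0.44 -0.    6.99]
1.5 [ 0.17 -0.    7.35]
1.6 [-0.14 -0.    7.67]
```

Emit:
{"name": "arm_command", "arguments": {"moves": [[[0.1,0,0.8],[0,0,0],1],[[0.2,0,1.5],[0,0,0],1],[[0.6,0,2.1],[0,0,0],1],[[0.9,0,2.7],[0,0,0],1],[[1.15,0,3.5],[0,0,0],1],[[1.25,0,4.4],[0,0,0],1],[[1.15,0,5.3],[0,0,0],1],[[1.15,0,5.3],[0,0,0],1]]}}

```text
clock: 17.92
tool_pos: [0.5407, 0.0184, 0.0384]
ee_rot: [-1.478, 0.625, -0.626]
force: [-0.1, -0.6, -0.3]
finger_gap: 0.0007
```

```bash

python3 -c "
from h import *
jp()
arc(-1,np.r_[1,1.1,1.2,1.3,1.4,1.5,1.6],.0135)
im,c=cap('wrist','w23')
"
```

```text
jig pos mm [ -36.6 -108.5] z 38.4 F [-0.1 -0.6 -0.3] gap 0.0007 t 17.9167
1.0 [-0.05 -0.   -0.1 ]
1.1 [-0.16  0.    0.34]
1.2 [-0.32  0.    0.76]
1.3 [-0.52  0.    1.16]
1.4 [-0.76  0.    1.54]
1.5 [-1.04  0.    1.9 ]
1.6 [-1.35  0.    2.22]
```

View pics/w23.png

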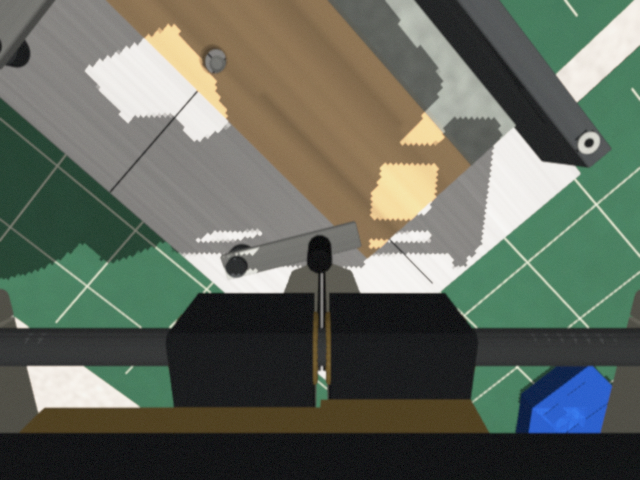

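Emit:
{"name": "arm_command", "arguments": {"moves": [[[-0.2,0,0.4],[0,0,0],1],[[-0.35,0,0.8],[0,0,0],1],[[-0.55,0,1.2],[0,0,0],1],[[-0.8,0,1.6],[0,0,0],1],[[-1.1,0,1.95],[0,0,0],1],[[-1.4,0,2.3],[0,0,0],1],[[-1.6,0,2.6],[0,0,0],1],[[-1.6,0,2.6],[0,0,0],1]]}}

```text
clock: 18.63
tool_pos: [0.5463, 0.0446, 0.0384]
ee_rot: [-1.484, 0.625, -0.625]
force: [-2.4, -10.9, 2.0]
finger_gap: 0.0006
```

Emit:
{"name": "arm_command", "arguments": {"moves": [[[-0.2,0,0.1],[0,0,0],1],[[-0.2,0,0.2],[0,0,0],1]]}}

```text
clock: 18.8
tool_pos: [0.5464, 0.0451, 0.0384]
ee_rot: [-1.486, 0.624, -0.627]
force: [-4.9, -22.2, 1.9]
finger_gap: 0.0004
```

Right clip is at its stop. Back off, rise and look at clips, base and the fronts.

Emit:
{"name": "arm_command", "arguments": {"moves": [[[0.4,0,-1],[0,0,0],1],[[0.6,-1,-2.5],[0,0,0],1],[[0.6,-4,-4],[0,0.1,0],0.5],[[0.6,-8,-6],[0,0.2,0],0.2],[[0.6,-11,-8],[0,0.3,0],0],[[0.6,-14,-10],[0,0.42,0],0],[[0.8,-17,-11],[0,0.54,0],0],[[1,-20,-12],[0,0.66,0],0]]}}

```text
clock: 19.47
tool_pos: [0.4665, -0.0412, 0.24]
ee_rot: [-1.256, 1.133, -1.132]
force: [0.5, -1.0, -1.2]
finger_gap: 0.0362
```

```bash

python3 -c "
from h import *
jp(); print(pose()[0])
im,c=cap('wrist','w24')
"
```

```text
jig pos mm [-109.5 -169.6] z 240.0 F [ 0.5 -1.  -1.2] gap 0.0362 t 19.4667
[ 0.4665 -0.0412  0.24  ]
```

View pics/w24.png

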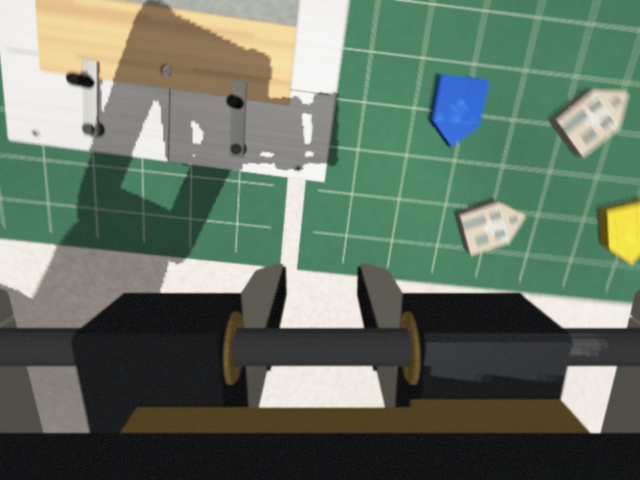

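```bash

python3 -c "
from h import *
go([.41,-.26,.24],down(-np.pi/2)); print(pose()[2]['joints'])
"
```

```text
shift [21.    0.63 -7.96] turn [-0.009  0.096  0.004] rows>= 5.4
[-0.3292  0.0896  1.6749 -0.0005  1.3672  1.1456]
```

Emit:
{"name": "arm_command", "arguments": {"moves": [[[3.5,0,-1.3],[0,0.02,0],0],[[7,0,-2.6],[0,0.04,0],0],[[10.5,0,-4],[0,0.06,0],0],[[14,0.3,-5.3],[0,0.08,0],0],[[17.5,0.6,-6.6],[0,0.096,0],0],[[21,0.6,-8],[0,0.096,0],0],[[21,0.6,-8],[0,0.096,0],0],[[21,0.6,-8],[0,0.096,0],0]]}}

```text
clock: 20.18
tool_pos: [0.4106, -0.2601, 0.2318]
ee_rot: [-1.213, 1.202, -1.201]
force: [-0.8, 0.2, -0.1]
finger_gap: 0.0913
```

```bash

python3 -c "
from h import *
print(pose()[0])
im,c=cap('wrist','w25')
print(proj(c,[[.444,-.227,0.014],[.54,-.29,.014]]))
"
```

```text
[ 0.4106 -0.2601  0.2318]
[[290.7335 168.6275]
 [352.5512  72.5804]]
```

View pics/w25.png

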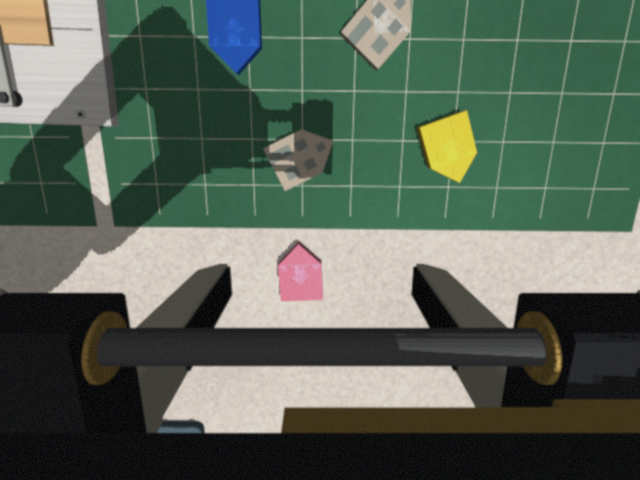

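```bash

python3 -c "
from h import *
im=cv2.imread('pics/w25.png')
g=np.clip(im.astype(float)*1.3,0,255).astype(np.uint8)
cv2.imwrite('pics/w25c.png',cv2.resize(g[0:200,250:420],None,fx=3.9,fy=3,interpolation=cv2.INTER_CUBIC))
"
```

```text
(no output)
```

View pics/w25c.png

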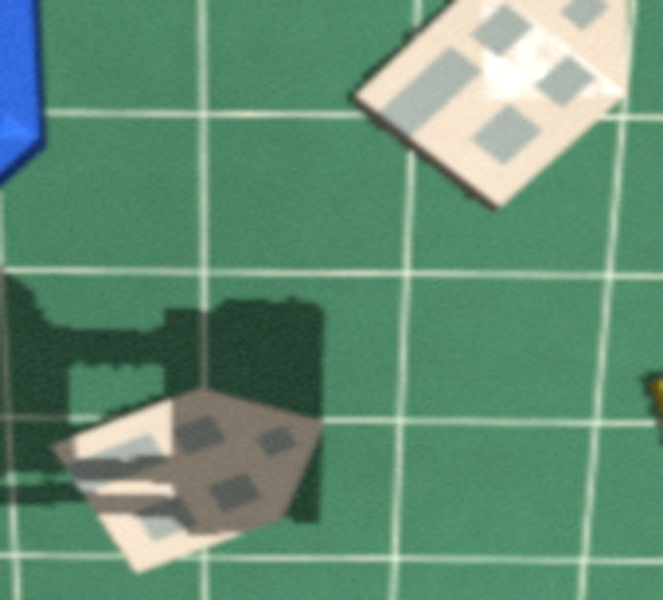

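```bash
cat >> h.py <<'E'
FM=[(-.0225,.025,.014),(-.0225,-.025,.014),(.0225,.025,.014),(.0225,-.025,.014),(.0475,0,.014)]
E
python3 -c "
from h import *
c=ctrl.camera_info('wrist')
o=lambda a:np.array(a)/[3.9,3]+[250,0]
a,r=fit2(c,o([(52,445),(137,572),(205,390),(285,520),(322,422)]),FM,[.444,-.227,-1.5]);print(a,abs(r).max(),'az',np.arctan2(a[1],a[0]),'ridge - tangential right',a[2]-(np.arctan2(a[1],a[0])-np.pi/2))
b,r=fit2(c,o([(355,97),(498,208),(625,92)]),[FM[0],FM[1],FM[3]],[.54,-.29,-.8]);print(b,abs(r).max(),'az',np.arctan2(b[1],b[0]))
print(c['t'],pose()[0])
"
```

```text
[ 0.4525 -0.2283 -1.1118] 1.1045891510120214 az -0.46726883372779476 ridge - tangential right 0.9262486052103918
[ 0.5775 -0.3093 -0.7046] 0.5099980072819932 az -0.4916725390695049
[-0.2639  0.3587  0.5095] [ 0.4109 -0.2587  0.2319]
```

```bash

python3 -c "
from h import *
im,c=cap('scene','s1')
for d in ctrl.place_of('scene','front')[:6]: print(round(d['score'],2),d['pixel'],w(c,d['pixel'][::-1],.007))
cv2.imwrite('pics/s1c.png',cv2.resize(im[230:380,170:360],None,fx=4,fy=4,interpolation=cv2.INTER_CUBIC))
"
```

```text
0.86 [311.9, 309.5] [[ 0.5886 -0.1698  0.007 ]]
0.81 [349.8, 264.7] [[ 0.5889 -0.3123  0.007 ]]
0.56 [265.5, 209.8] [[ 0.3035 -0.2363  0.007 ]]
0.48 [239.6, 356.2] [[0.5128 0.0879 0.007 ]]
```

View pics/s1c.png

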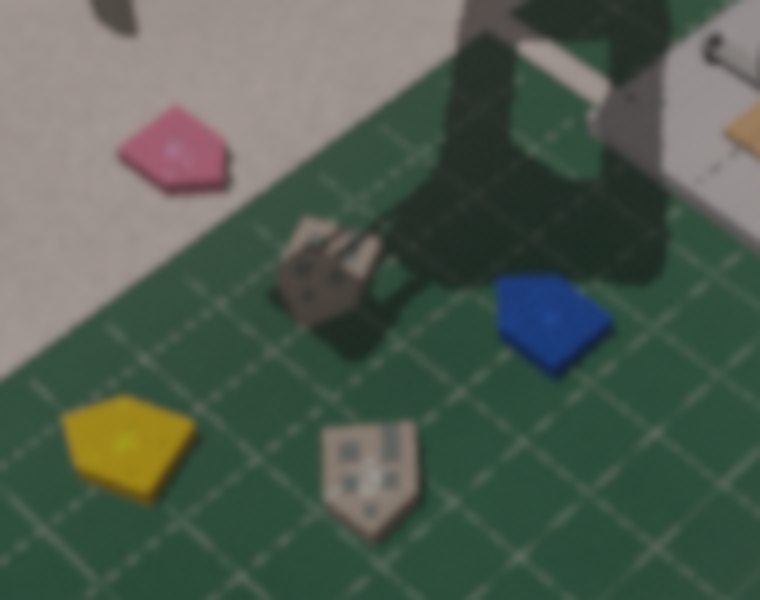

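```bash
cat >> h.py <<'E'
def slabR(yaw,al):
    X=np.array([np.cos(yaw),np.sin(yaw),0]);Z=np.array([0,0,1.]);Y=np.cross(Z,X)
    s,c_=np.sin(al),np.cos(al)
    return Ro.from_matrix(np.c_[-Y,-s*X-c_*Z,c_*X-s*Z]),X
def pick(a,al,sx,z,back):
    R,X=slabR(a[2],al); p=np.r_[a[:2],0]+sx*X; p[2]=z; p=p-back*R.as_matrix()[:,1]; print("target",p); go(p,R)
E
python3 -c "
from h import *
pick([.4525,-.2283,-1.112],np.radians(25),.0125,.0045,.09)
"
```

```text
target [ 0.4749 -0.2736  0.0861]
shift [ 1.72 14.61  6.33] turn [-0.388  1.108  0.245] rows>= 9.6
```

Emit:
{"name": "arm_command", "arguments": {"moves": [[[0.2,1,0.8],[-0.04,0.115,0.025],0],[[0.4,2,1.6],[-0.08,0.23,0.05],0],[[0.6,3,2.4],[-0.12,0.345,0.075],0],[[0.9,4,3.2],[-0.16,0.46,0.1],0],[[1.1,5,4],[-0.2,0.575,0.125],0],[[1.3,6,4.8],[-0.24,0.69,0.15],0],[[1.5,7,5.6],[-0.28,0.8,0.175],0],[[1.7,8,6.3],[-0.32,0.91,0.2],0]]}}

```text
clock: 21.0
tool_pos: [0.476, -0.273, 0.1521]
ee_rot: [-0.717, 2.193, -1.491]
force: [0.3, 0.0, 0.3]
finger_gap: 0.0929
```

```bash

python3 -c "
from h import *
print(pose()[2]['joints'])
pick([.4525,-.2283,-1.112],np.radians(25),.0125,.0045,.09)
"
```

```text
[-0.779   0.5327  1.3487  0.0803  1.6178  1.6896]
target [ 0.4749 -0.2736  0.0861]
shift [0.35 6.16 2.33] turn [-0.068  0.195  0.045] rows>= 1.7
```

Emit:
{"name": "arm_command", "arguments": {"moves": [[[0.2,2,1],[-0.03,0.1,0.02],0],[[0.35,4,2],[-0.068,0.195,0.045],0],[[0.35,5,2.2],[-0.068,0.195,0.045],0],[[0.35,5,2.2],[-0.068,0.195,0.045],0]]}}

```text
clock: 21.33
tool_pos: [0.4739, -0.2758, 0.0951]
ee_rot: [-0.567, 2.396, -1.521]
force: [0.4, 0.6, -0.5]
finger_gap: 0.0929
```

```bash

python3 -c "
from h import *
a=[.4525,-.2283,-1.112]
im,c=cap('wrist','w26')
print(proj(c,[np.r_[J(a,x,y),z] for x,y,z in FM]))
pick(a,np.radians(25),.0125,.0045,.0)
"
```

```text
[[286.6884 265.6472]
 [348.086  265.9158]
 [283.1835 222.9803]
 [351.449  223.3101]
 [317.2836 195.0638]]
target [ 0.458  -0.2395  0.0045]
shift [-0.16 10.08  0.27] turn [0.001 0.006 0.002] rows>= 2.4
```

View pics/w26.png

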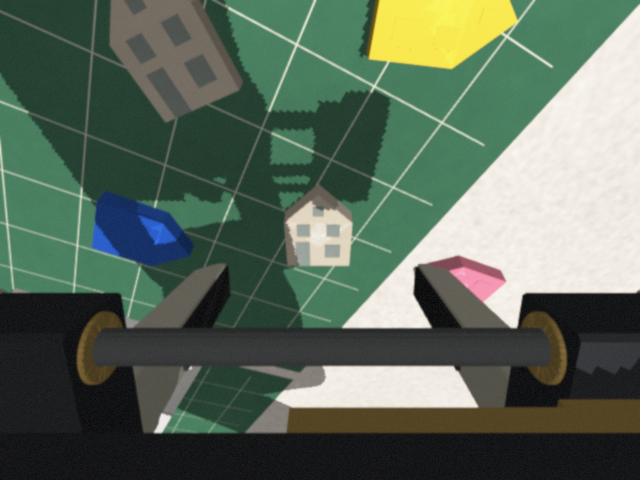

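Emit:
{"name": "arm_command", "arguments": {"moves": [[[-0.15,2.5,0.25],[0,0,0],0],[[-0.15,6,0.25],[0,0,0],0],[[-0.15,8.5,0.25],[0,0,0],0],[[-0.15,9.7,0.25],[0,0,0],0],[[-0.15,9.8,0.25],[0,0,0],0],[[-0.15,9.8,0.25],[0,0,0],0]]}}

```text
clock: 21.88
tool_pos: [0.4597, -0.2421, 0.0093]
ee_rot: [-0.563, 2.39, -1.528]
force: [-0.0, -0.6, -0.9]
finger_gap: 0.0932
```

```bash

python3 -c "
from h import *
a=[.4525,-.2283,-1.112]
im,c=cap('wrist','w27')
pick(a,np.radians(25),.0125,.0045,.0); jp()
"
```

```text
target [ 0.458  -0.2395  0.0045]
shift [ 0.04  0.64 -0.16] turn [-0.005  0.005 -0.   ] rows>= 0.2
jig pos mm [-111.7 -371.5] z 9.7 F [ 0.4 -0.  -0.6] gap 0.0928 t 21.9333
```

View pics/w27.png

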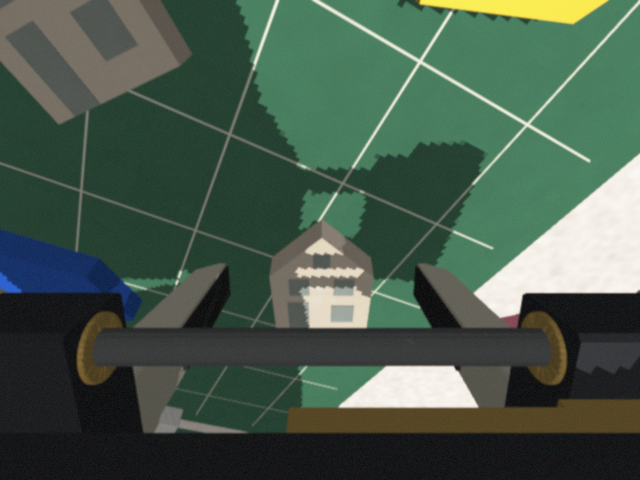

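Emit:
{"name": "arm_command", "arguments": {"moves": [[[0,0.5,-0.15],[0,0,0],0],[[0,0.5,-0.15],[0,0,0],0.3],[[0,0.5,-0.15],[0,0,0],1],[[0,0.5,-0.15],[0,0,0],1],[[0,0.5,-0.15],[0,0,0],1],[[0,0.5,-0.15],[0,0,0],1],[[0,0.5,-0.15],[0,0,0],1],[[0,0.5,-0.15],[0,0,0],1]]}}

```text
clock: 22.6
tool_pos: [0.4574, -0.2396, 0.0039]
ee_rot: [-0.56, 2.394, -1.528]
force: [-0.2, 0.5, 1.6]
finger_gap: 0.0513
```

```bash

python3 -c "
from h import *
a=[.4525,-.2283,-1.112]
pick(a,np.radians(25),.0125,.0045,.0); jp()
"
```

```text
target [ 0.458  -0.2395  0.0045]
shift [-0.06 -0.06 -0.  ] turn [-0.002  0.002 -0.   ] rows>= 0.0
jig pos mm [-114.6 -368.1] z 3.9 F [-0.2  0.5  1.6] gap 0.0513 t 22.6
```

Emit:
{"name": "arm_command", "arguments": {"moves": [[[0,0.5,-0.15],[0,0,0],1],[[0,0.5,-0.15],[0,0,0],1],[[0,-1.5,-0.5],[0,0,0],1],[[0,-5,-2],[0,0,0],1],[[0,-8.5,-4],[0,0,0],1],[[0,-12,-5.5],[0,0,0],1],[[0,-13,-6],[0,0,0],1]]}}

```text
clock: 23.18
tool_pos: [0.4592, -0.2414, 0.1523]
ee_rot: [-0.556, 2.386, -1.535]
force: [0.4, -1.7, 0.2]
finger_gap: 0.0497
```

```bash

python3 -c "
from h import *
print(pose()[0],pose()[2]['finger_gap'],pose()[2]['joints'])
im,c=cap('wrist','w28')
al=np.radians(25)
for y in (-.25,.45,1.32):
    go([.43,-.19,.17],slabR(y,al)[0])
"
```

```text
[ 0.4592 -0.2414  0.1523] 0.04967594635748102 [-0.7954  0.5052  1.4167  0.1318  1.6262  1.8649]
shift [ 0.33  0.82 -6.14] turn [-0.012 -0.78  -0.363] rows>= 6.9
shift [ 0.33  0.82 -6.14] turn [-0.011 -1.416 -0.655] rows>= 12.5
shift [ 0.33  0.82 -6.14] turn [-0.009 -2.207 -1.017] rows>= 19.4
```

View pics/w28.png

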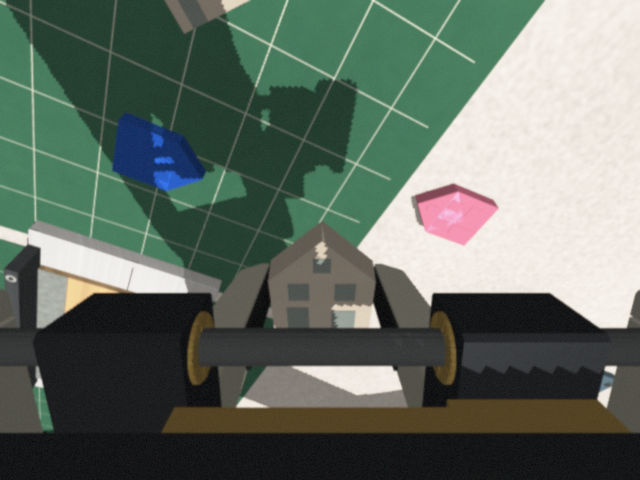

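Emit:
{"name": "arm_command", "arguments": {"moves": [[[0,0,-0.8],[0,-0.11,-0.05],1],[[0,0.1,-1.6],[0,-0.22,-0.1],1],[[0.1,0.2,-2.4],[0,-0.33,-0.15],1],[[0.1,0.3,-3.2],[0,-0.44,-0.2],1],[[0.2,0.5,-4],[0,-0.55,-0.25],1],[[0.2,0.6,-4.8],[0,-0.66,-0.304],1],[[0.3,0.7,-5.5],[0,-0.77,-0.355],1],[[0.3,0.8,-6],[0,-0.88,-0.406],1]]}}

```text
clock: 23.9
tool_pos: [0.4283, -0.1886, 0.1633]
ee_rot: [-1.432, 1.643, -1.044]
force: [-0.1, -0.7, -0.5]
finger_gap: 0.0497
```

Emit:
{"name": "arm_command", "arguments": {"moves": [[[0,0,0],[0,-0.11,-0.05],1],[[0,0,0],[0,-0.22,-0.1],1],[[0,0,0],[0,-0.33,-0.15],1],[[0,0,0],[0,-0.44,-0.2],1],[[0,0,0],[0,-0.55,-0.25],1],[[0,0,0],[0,-0.66,-0.304],1],[[0,0,0],[0,-0.77,-0.355],1],[[0,0,0],[0,-0.88,-0.406],1]]}}

```text
clock: 24.57
tool_pos: [0.4285, -0.1887, 0.1631]
ee_rot: [-1.896, 0.734, -0.463]
force: [-0.5, 0.1, 0.1]
finger_gap: 0.0496
```

```bash

python3 -c "
from h import *
print(pose()[0],pose()[2]['finger_gap'],pose()[2]['joints'])
al=np.radians(25)
go([.43,-.16,.20],slabR(1.32,al)[0])
"
```

```text
[ 0.4285 -0.1887  0.1631] 0.049590343439363915 [-0.3491  0.3147  1.6898 -0.4082  1.3338  0.522 ]
shift [-1.83 -4.28  0.48] turn [-0.006 -0.438 -0.208] rows>= 3.9
```

Emit:
{"name": "arm_command", "arguments": {"moves": [[[-0.4,-1,0.1],[0,-0.11,-0.052],1],[[-0.8,-2,0.2],[0,-0.22,-0.104],1],[[-1.3,-3,0.3],[0,-0.33,-0.156],1],[[-1.8,-4,0.4],[0,-0.438,-0.208],1],[[-1.8,-4.2,0.4],[0,-0.438,-0.208],1]]}}

```text
clock: 24.98
tool_pos: [0.4285, -0.1598, 0.201]
ee_rot: [-1.99, 0.25, -0.163]
force: [-0.0, -0.3, -0.8]
finger_gap: 0.0492
```

```bash
cat >> h.py <<'E'
def upR(az,al):
    L=np.array([-np.sin(az),np.cos(az),0]);U=np.array([0,0,1.]);Rd=np.array([np.cos(az),np.sin(az),0])
    s,c_=np.sin(al),np.cos(al)
    return Ro.from_matrix(np.c_[Rd,c_*L-s*U,c_*U+s*L])
E
python3 -c "
from h import *
print(pose()[0],pose()[2]['finger_gap'],pose()[2]['joints'])
al=np.radians(25)
go([.45,-.14,.16],upR(-.25,al))
"
```

```text
[ 0.4285 -0.1598  0.201 ] 0.0492332816049326 [-0.2642  0.1511  1.8044 -0.4617  1.2154  0.1573]
shift [1.58 2.71 3.95] turn [ 1.565 -0.001  0.003] rows>= 12.5
```

Emit:
{"name": "arm_command", "arguments": {"moves": [[[0,0,0],[0.12,0,0],1],[[0,0,0],[0.24,0,0],1],[[0,0,0],[0.36,0,0],1],[[0,0,0],[0.48,0,0],1],[[0,0,0],[0.6,0,0],1],[[0,0,0],[0.72,0,0],1],[[0,0,0],[0.84,0,0],1],[[0,0,0],[0.96,0,0],1]]}}

```text
clock: 25.65
tool_pos: [0.4304, -0.163, 0.2015]
ee_rot: [-1.031, 0.132, -0.241]
force: [0.5, -0.3, -1.3]
finger_gap: 0.0498
```

Emit:
{"name": "arm_command", "arguments": {"moves": [[[0,0,0],[0.12,0,0],1],[[0,0,0],[0.24,0,0],1],[[0,0,0],[0.36,0,0],1],[[0,0,0],[0.48,0,0],1],[[0,0,0],[0.605,0,0],1],[[0,0,0],[0.605,0,0],1],[[0,0,0],[0.605,0,0],1]]}}

```text
clock: 26.23
tool_pos: [0.4296, -0.1623, 0.1988]
ee_rot: [-0.431, 0.059, -0.256]
force: [0.3, -0.5, -1.0]
finger_gap: 0.0497
```

```bash

python3 -c "
from h import *
print(pose()[0],pose()[2]['finger_gap'],pose()[2]['joints'])
al=np.radians(25)
go([.45,-.12,.08],upR(-.25,al))
cap('side','d1'); cap('wrist','w29')
"
```

```text
[ 0.4296 -0.1623  0.1988] 0.04969631436375737 [-1.1403  0.5779  1.6786  0.6445  1.8497 -1.0294]
shift [ 0.91  9.18 -8.84] turn [-0.002 -0.007  0.009] rows>= 3.1
```

View pics/d1.png

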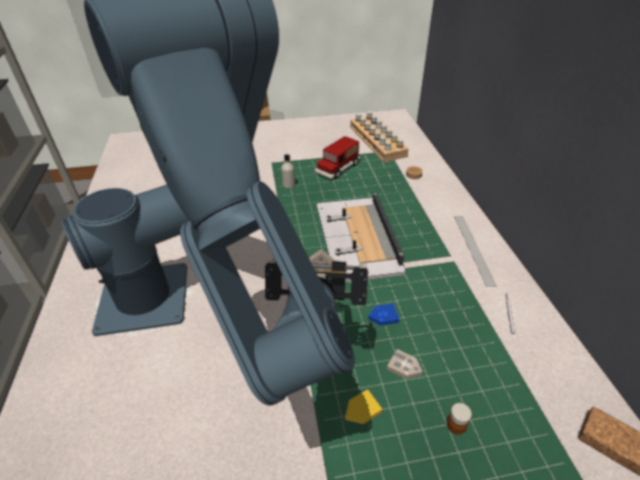

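View pics/w29.png

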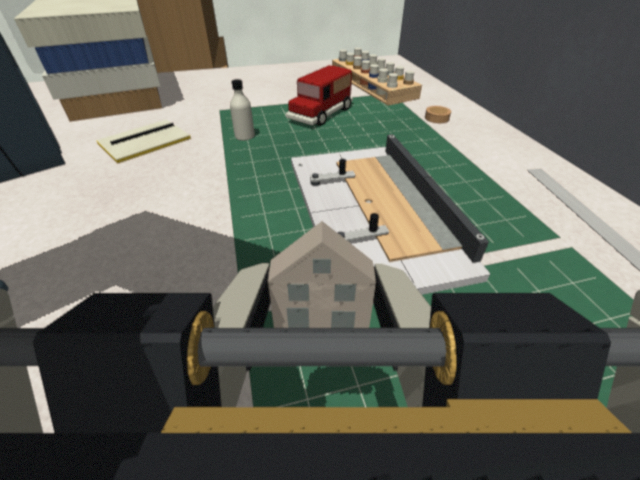

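```bash
cat > kin.py <<'E'
from h import *
D=[([-1.33477,.25933,1.53606,0,1.34798,-.2028],(.23357,-.49735,.21783)),
([.0353,.31,1.7861,.0001,1.0457,1.6263],(.497,.1284,.0981)),
([-.3292,.0896,1.6749,-.0005,1.3672,1.1456],(.385,-.1318,.24)),
([-.779,.5327,1.3487,.0803,1.6178,1.6896],(.476,-.273,.1521)),
([-.7954,.5052,1.4167,.1318,1.6262,1.8649],(.4592,-.2414,.1523)),
([-.3491,.3147,1.6898,-.4082,1.3338,.522],(.4285,-.1887,.1631)),
([-1.1403,.5779,1.6786,.6445,1.8497,-1.0294],(.4296,-.1623,.1988))]
D[2]=None; D=[d for d in D if d]
def fk(P,q):
    a,L1,L2,h,L3,e=P
    Rz=lambda t:Ro.from_rotvec([0,0,t]);Ry=lambda t:Ro.from_rotvec([0,t,0])
    R=Rz(q[0]);p=R.apply([a,0,h]);R=R*Ry(q[1]);p=p+R.apply([0,0,L1]);R=R*Ry(q[2]);p=p+R.apply([e,0,L2]);wr=p
    R=R*Rz(q[3]*SG)*Ry(q[4]);return wr,p+R.apply([0,0,L3]),R
SG=1
if __name__=="__main__":
    for SG in(1,-1):
        r=least_squares(lambda P:np.ravel([fk(P,q)[1]-np.array(t) for q,t in D]),[0,.4,.4,.2,.25,0]);print(SG,r.x,np.abs(r.fun).max())
        print(fk(r.x,D[-1][0])[0])
E
python3 kin.py
```

```text
1 [-0.0909  0.6708  0.4645  0.1304  0.4417  0.0074] 0.13004356426524735
[ 0.2631 -0.5728  0.3925]
-1 [ 0.8469 -0.736   0.0663  1.0713 -0.3308  0.5522] 0.1141523628785524
[ 0.0611 -0.1331 -0.0146]
```

```bash
sed -i 's/a,L1,L2,h,L3,e=P/a,L1,L2,h,L3,e,d,f=P/; s/R.apply(\[a,0,h\])/R.apply([a,d,h])/; s/R.apply(\[0,0,L3\])/R.apply([f,0,L3])/; s/\.25,0\])/.25,0,.11,0])/' kin.py; python3 kin.py
```

```text
1 [0.     0.5345 0.4259 0.2217 0.3668 0.0602 0.1108 0.    ] 6.889525697262311e-05
[ 0.3442 -0.484   0.353 ]
-1 [ 0.7368 -0.5788  0.1684  0.9808 -0.2486  0.5013  0.1166  0.0483] 0.0950882671201867
[ 0.2034 -0.1636  0.0014]
```

Emit:
{"name": "arm_command", "arguments": {"moves": [[[0.2,2,-2],[0,0,0],1],[[0.5,4,-4],[0,0,0],1],[[0.9,6,-6],[0,0,0],1],[[0.9,8,-7.8],[0,0,0],1],[[0.9,9.2,-8.8],[0,-0.005,0.009],1],[[0.9,9.2,-8.8],[0,-0.005,0.009],1],[[0.9,9.2,-8.8],[0,-0.005,0.009],1]]}}

```text
clock: 26.92
tool_pos: [0.4515, -0.1192, 0.0843]
ee_rot: [-0.438, 0.048, -0.243]
force: [-0.2, -0.2, 0.6]
finger_gap: 0.0497
```

```bash

python3 -c "
from h import *
print(pose()[0],pose()[2]['finger_gap'],pose()[2]['joints'])
al=np.radians(25)
go([.45,-.12,.036],upR(-.25,al))
cap('side','d2')
"
```

```text
[ 0.4515 -0.1192  0.0843] 0.049703693603058915 [-1.0667  0.7358  1.7657  0.6683  1.6243 -1.1565]
shift [-0.16  1.95 -4.42] turn [ 0.003  0.008 -0.001] rows>= 1.2
```

View pics/d2.png

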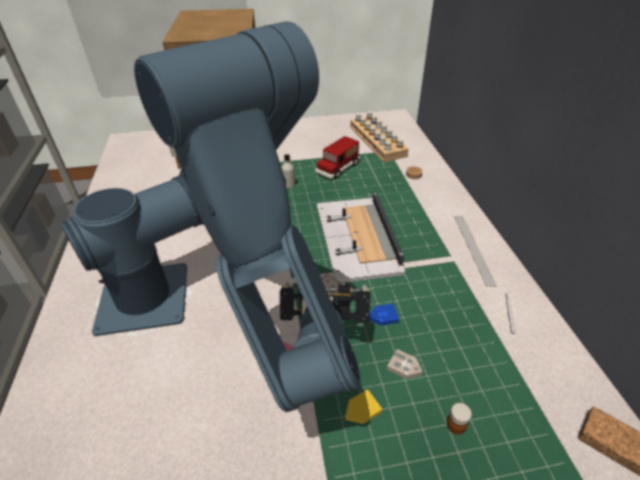

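Emit:
{"name": "arm_command", "arguments": {"moves": [[[-0.1,0.8,-1.8],[0,0,0],1],[[-0.15,1.6,-3.6],[0,0,0],1],[[-0.15,1.8,-4],[0,0,0],1],[[-0.15,1.85,-4.2],[0,0,0],1],[[-0.15,1.9,-4.3],[0,0,0],1],[[-0.15,1.9,-4.3],[0,0,0],1]]}}

```text
clock: 27.47
tool_pos: [0.4499, -0.1208, 0.0368]
ee_rot: [-0.437, 0.048, -0.245]
force: [0.1, -0.4, 0.7]
finger_gap: 0.0494
```

```bash

python3 -c "
from h import *
al=np.radians(25)
print(pose()[0],pose()[2]['force'])
go([.45,-.12,.035],upR(-.25,al))
cap('wrist','w30')
"
```

```text
[ 0.4499 -0.1208  0.0368] [ 0.0611 -0.3705  0.6969]
shift [-0.01  0.15 -0.13] turn [0.002 0.006 0.001] rows>= 0.1
```

View pics/w30.png

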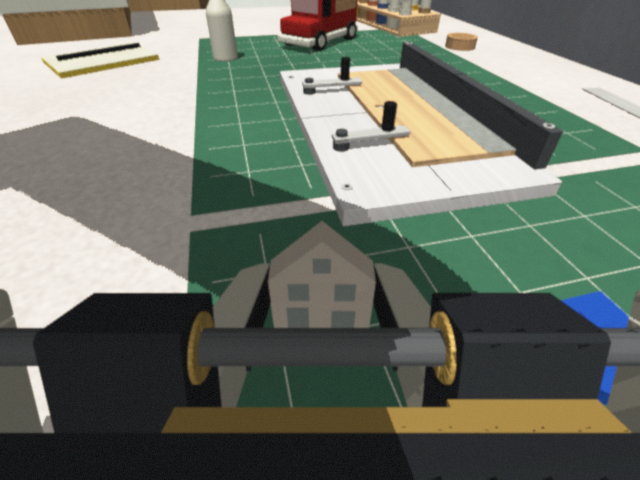

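Lower in 1 mm steps until contact force shows.

Emit:
{"name": "arm_command", "arguments": {"moves": [[[0,0.07,-0.15],[0,0,0],1],[[0,0.07,-0.15],[0,0,0],1],[[0,0.07,-0.15],[0,0,0],1]]}}

```text
clock: 27.77
tool_pos: [0.4497, -0.1202, 0.0345]
ee_rot: [-0.436, 0.049, -0.245]
force: [0.6, 0.5, -1.0]
finger_gap: 0.0501
```

Emit:
{"name": "arm_command", "arguments": {"moves": [[[0,0.05,-0.12],[0,0,0],1],[[0,0.05,-0.12],[0,0,0],1],[[0,0.05,-0.12],[0,0,0],1]]}}

```text
clock: 28.02
tool_pos: [0.4497, -0.1202, 0.034]
ee_rot: [-0.434, 0.049, -0.245]
force: [-0.4, -1.6, 5.4]
finger_gap: 0.0493
```

Emit:
{"name": "arm_command", "arguments": {"moves": [[[0,0,0.03],[0,0,0],0.35],[[0,0,0.03],[0,0,0],0],[[0,0,0.03],[0,0,0],0],[[0,0,0.03],[0,0,0],0],[[0,0,0.03],[0,0,0],0]]}}

```text
clock: 28.43
tool_pos: [0.4496, -0.12, 0.0331]
ee_rot: [-0.436, 0.049, -0.245]
force: [-0.1, 0.7, -0.4]
finger_gap: 0.0785
```

```bash

python3 -c "
from h import *
print(pose()[0],pose()[2]['force'],pose()[2]['finger_gap'])
cap('wrist','w31')
"
```

```text
[ 0.4496 -0.12    0.0331] [-0.0649  0.6819 -0.3694] 0.07849541521151417
```

View pics/w31.png

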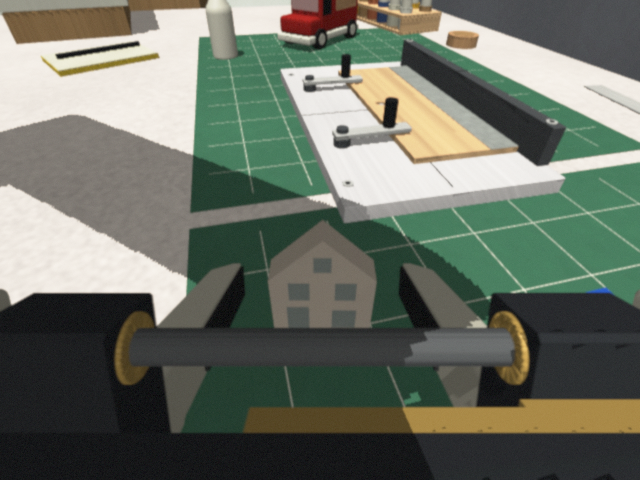

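Emit:
{"name": "arm_command", "arguments": {"moves": [[[0,-1.5,0],[0,0,0],0],[[0,-4,0],[0,0,0],0],[[0,-7.5,0],[0,0,0],0],[[0,-11,0.5],[0,0,0],0],[[0,-13,2],[0,0,0],0],[[0,-14,5],[0,0,0],0],[[0,-14,8],[-0.1,0,0],0],[[0,-14,11],[-0.22,0,0],0]]}}

```text
clock: 29.15
tool_pos: [0.4287, -0.1991, 0.1911]
ee_rot: [-0.654, 0.081, -0.243]
force: [0.9, -1.1, 0.5]
finger_gap: 0.0931
```

```bash

python3 -c "
from h import *
print(pose()[0],pose()[2]['joints'])
go([.449,-.123,.17],down(-.25))
cap('wrist','w32')
"
```

```text
[ 0.4287 -0.1991  0.1911] [-1.1194  0.501   1.6233  0.5497  1.7635 -0.9771]
shift [0.06 7.52 3.15] turn [-0.913 -0.001  0.003] rows>= 7.3
```

View pics/w32.png

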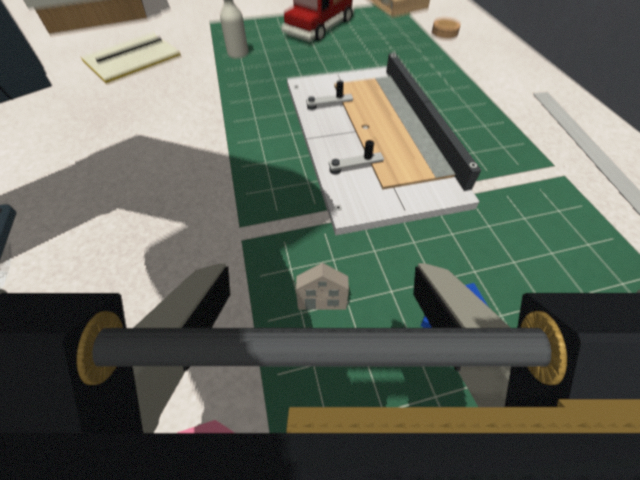

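Emit:
{"name": "arm_command", "arguments": {"moves": [[[0,0.8,0.6],[-0.12,0,0],0],[[0,1.6,1.2],[-0.24,0,0],0],[[0,2.6,1.8],[-0.36,0,0],0],[[0,3.6,2.2],[-0.48,0,0],0],[[0,4.6,2.6],[-0.6,0,0],0],[[0,5.6,3],[-0.72,0,0],0],[[0,6.6,3.1],[-0.84,0,0],0],[[0.05,7.5,3.1],[-0.913,0,0],0]]}}

```text
clock: 29.87
tool_pos: [0.4495, -0.1204, 0.1723]
ee_rot: [-1.568, 0.186, -0.2]
force: [0.2, 0.7, -0.6]
finger_gap: 0.0931
```

Emit:
{"name": "arm_command", "arguments": {"moves": [[[0,0,0],[0,0,0],0],[[0,0,0],[0,0,0],0],[[0,0,0],[0,0,0],0]]}}

```text
clock: 30.12
tool_pos: [0.4489, -0.122, 0.1708]
ee_rot: [-1.561, 0.19, -0.197]
force: [0.1, -0.6, -0.1]
finger_gap: 0.0928
```

```bash

python3 -c "
from h import *
print(pose()[0],pose()[2]['joints'])
im,c=cap('wrist','w33')
L=np.array([.247,.969]);Rd=np.array([.969,-.247]);m=np.array([.449,-.123])
print(proj(c,[np.r_[m,.07],np.r_[m+.025*Rd,.045],np.r_[m-.025*Rd,.045]]))
go([.449,-.123,.03],down(-.25))
"
```

```text
[ 0.4489 -0.122   0.1708] [-0.5083  0.1436  1.8047  0.0033  1.1898 -0.2626]
[[321.9754 228.9295]
 [351.3154 221.3097]
 [292.2606 221.1963]]
shift [-0.04 14.08 -0.05] turn [-0.002  0.001  0.004] rows>= 3.4
```

View pics/w33.png

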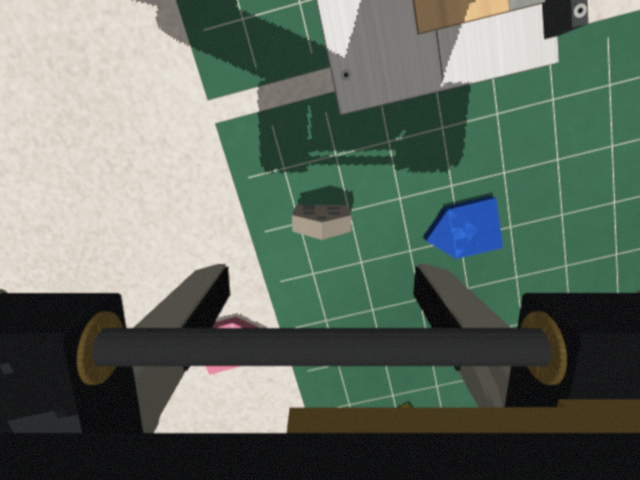

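Emit:
{"name": "arm_command", "arguments": {"moves": [[[0,3,0],[0,0,0],0],[[0,7,0],[0,0,0],0],[[0,11,0],[0,0,0],0],[[0,14,0],[0,0,0],0],[[0,15.3,0],[0,0,0],0],[[0,15.3,0],[0,0,0],0]]}}

```text
clock: 30.67
tool_pos: [0.4468, -0.1226, 0.0145]
ee_rot: [-1.558, 0.199, -0.196]
force: [-0.1, -0.0, -0.2]
finger_gap: 0.0929
```

```bash

python3 -c "
from h import *
print(pose()[0])
im,c=cap('wrist','w34')
go([.449,-.123,.016],down(-.25))
"
```

```text
[ 0.4468 -0.1226  0.0145]
shift [0.07 0.03 0.03] turn [-0.002 -0.001  0.001] rows>= 0.0
```

View pics/w34.png

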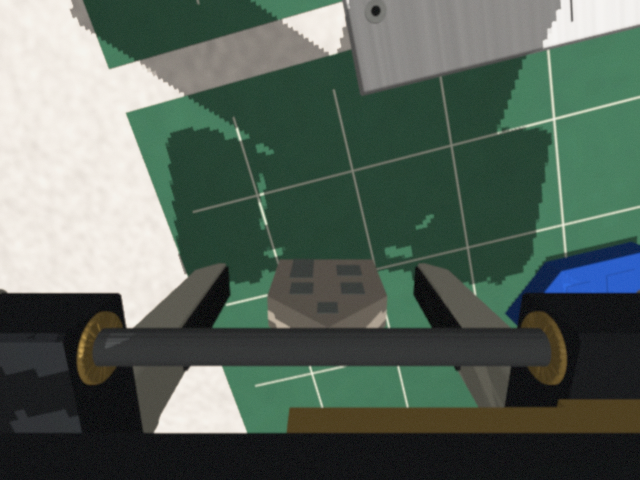

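Emit:
{"name": "arm_command", "arguments": {"moves": [[[0.1,0,0.05],[0,0,0],0.3],[[0.1,0,0.05],[0,0,0],1],[[0.1,0,0.05],[0,0,0],1],[[0.1,0,0.05],[0,0,0],1],[[0.1,0,0.05],[0,0,0],1],[[0.1,0,0.05],[0,0,0],1],[[0.1,0,0.05],[0,0,0],1],[[0.1,0,0.05],[0,0,0],1]]}}

```text
clock: 31.38
tool_pos: [0.4509, -0.1217, 0.0183]
ee_rot: [-1.562, 0.19, -0.198]
force: [-0.0, 0.9, 2.7]
finger_gap: 0.0495
```

Emit:
{"name": "arm_command", "arguments": {"moves": [[[0,0,0],[0,0,0],1],[[0,0,0],[0,0,0],1],[[0,0,0],[0,0,0],1],[[0,-2,0],[0,0,0],1],[[0,-5,0],[0,0,0],1],[[0,-8,0],[0,0,0],1],[[0,-10,0],[0,0,0],1],[[0,-10,0],[0,0,0],1]]}}

```text
clock: 32.05
tool_pos: [0.4529, -0.123, 0.1218]
ee_rot: [-1.565, 0.185, -0.204]
force: [-0.2, -0.7, -0.4]
finger_gap: 0.0501
```

```bash

python3 -c "
from h import *
print(pose()[0],pose()[2]['finger_gap'])
im,c=cap('wrist','w35')
gj(.03,.055,.13,RJ)
gj(.03,-.055,.13,RJ)
"
```

```text
[ 0.4529 -0.123   0.1218] 0.05006153050315258
shift [ 7.98 -0.98 33.26] turn [-0.006  1.344  0.009] rows>= 10.8
shift [10.46 -0.95 22.54] turn [-0.006  1.344  0.009] rows>= 10.8
```

View pics/w35.png

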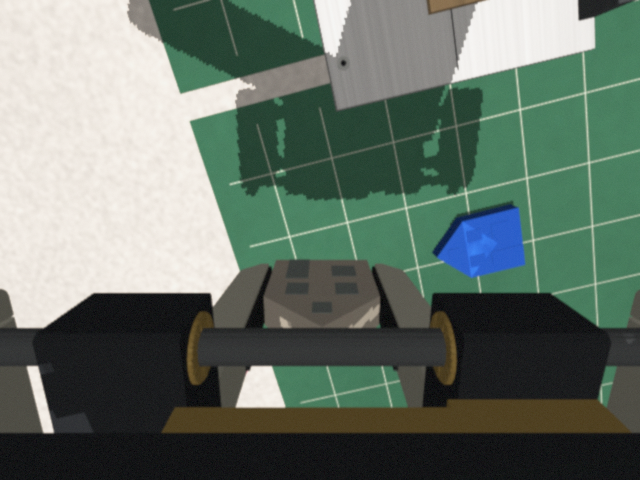

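Emit:
{"name": "arm_command", "arguments": {"moves": [[[1,-0.3,3],[0,0.12,0],1],[[2,-0.6,6],[0,0.24,0],1],[[3,-0.9,9.5],[0,0.36,0],1],[[4,-1,13],[0,0.48,0],1],[[5,-1,16.5],[0,0.6,0],1],[[6,-1,20],[0,0.72,0],1],[[6.5,-1,23],[0,0.84,0],1],[[7,-1,26],[0,0.96,0],1]]}}

```text
clock: 32.77
tool_pos: [0.5815, 0.1153, 0.1259]
ee_rot: [-1.363, 0.928, -0.93]
force: [0.4, -1.2, -0.7]
finger_gap: 0.0497
```

```bash

python3 -c "
from h import *
jp()
gj(.03,.055,.13,RJ)
"
```

```text
jig pos mm [  2.2 -10.8] z 125.9 F [ 0.4 -1.2 -0.7] gap 0.0497 t 32.7667
shift [-5.   -0.41  5.1 ] turn [-0.002  0.395  0.001] rows>= 3.2
```

Emit:
{"name": "arm_command", "arguments": {"moves": [[[-1.7,-0.2,1.7],[0,0.12,0],1],[[-3.4,-0.3,3.4],[0,0.24,0],1],[[-5,-0.4,5],[0,0.36,0],1],[[-5,-0.4,5.1],[0,0.395,0],1],[[-5,-0.4,5.1],[0,0.395,0],1],[[-5,-0.4,5.1],[0,0.395,0],1]]}}

```text
clock: 33.27
tool_pos: [0.6095, 0.1785, 0.1302]
ee_rot: [-1.203, 1.217, -1.22]
force: [-0.9, -0.7, -0.2]
finger_gap: 0.0496
```

```bash

python3 -c "
from h import *
jp();im,c=cap('wrist','w36')
gj(.074,.055,.08,RJ)
"
```

```text
jig pos mm [29. 53.] z 130.2 F [-0.9 -0.7 -0.2] gap 0.0496 t 33.2667
shift [-0.21  5.08  4.49] turn [-0.002  0.007  0.001] rows>= 1.6
```

View pics/w36.png

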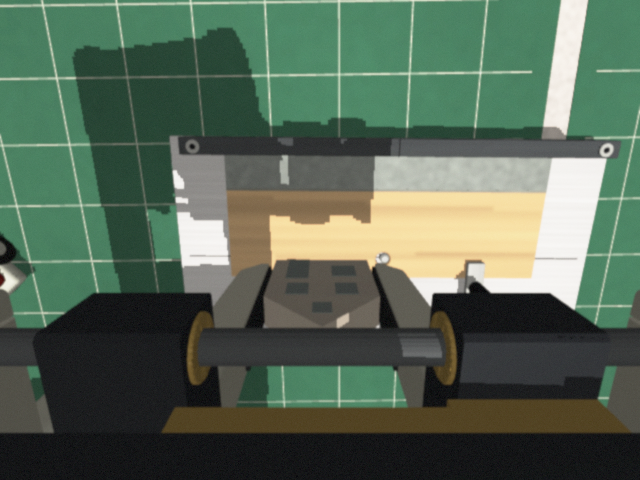

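Emit:
{"name": "arm_command", "arguments": {"moves": [[[-0.1,0,2],[0,0,0],1],[[-0.2,1,4],[0,0.007,0],1],[[-0.2,3.5,4.4],[0,0.007,0],1],[[-0.2,6,4.4],[0,0.007,0],1],[[-0.2,7,4.4],[0,0.007,0],1],[[-0.2,7,4.4],[0,0.007,0],1],[[-0.2,7,4.4],[0,0.007,0],1]]}}

```text
clock: 33.9
tool_pos: [0.6544, 0.1792, 0.0623]
ee_rot: [-1.197, 1.223, -1.228]
force: [0.9, -0.8, -0.7]
finger_gap: 0.05
```

```bash

python3 -c "
from h import *
jp();im,c=cap('wrist','w37');cap('side','d3')
gj(.073,.055,.0395,RJ)
"
```

```text
jig pos mm [73.8 54.7] z 62.3 F [ 0.9 -0.8 -0.7] gap 0.05 t 33.9
shift [ 0.02  2.49 -0.25] turn [-0.007 -0.001  0.   ] rows>= 0.6
```

View pics/w37.png

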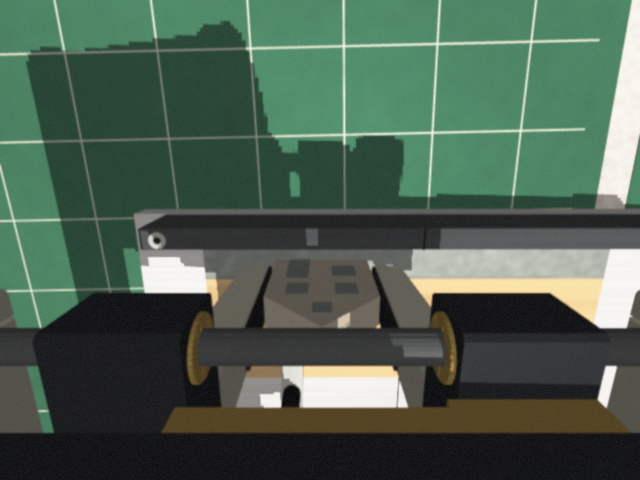

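Emit:
{"name": "arm_command", "arguments": {"moves": [[[0,1,-0.1],[-0.007,0,0],1],[[0,2,-0.1],[-0.007,0,0],1],[[0,2.2,-0.1],[-0.007,0,0],1],[[0,2.3,-0.1],[-0.007,0,0],1],[[0,2.3,-0.1],[-0.007,0,0],1]]}}

```text
clock: 34.42
tool_pos: [0.6539, 0.1799, 0.0395]
ee_rot: [-1.201, 1.227, -1.224]
force: [-0.0, 0.3, -0.5]
finger_gap: 0.0498
```

```bash

python3 -c "
from h import *
jp();im,c=cap('wrist','w38')
gj(.073,.055,.0385,RJ)
"
```

```text
jig pos mm [73.2 55.3] z 39.5 F [-0.   0.3 -0.5] gap 0.0498 t 34.4167
shift [ 0.03  0.11 -0.05] turn [ 0.002 -0.001  0.001] rows>= 0.0
```

View pics/w38.png

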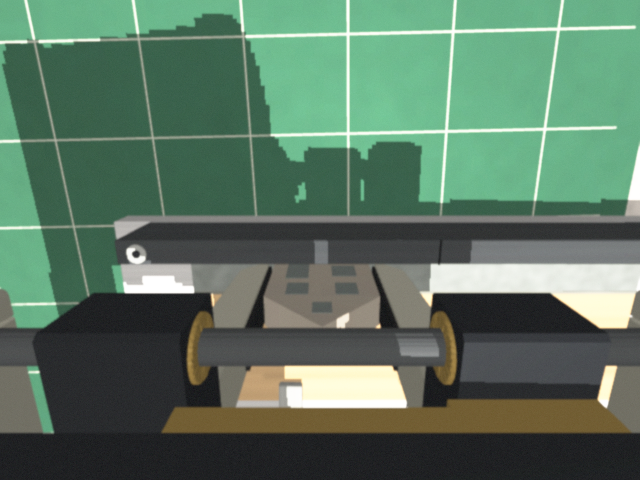

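Push gently toward contact (down 1–2 mm).

Emit:
{"name": "arm_command", "arguments": {"moves": [[[0,0.1,0],[0,0,0],1],[[0,0.15,0],[0,0,0],1],[[0,0.15,0],[0,0,0],1]]}}

```text
clock: 34.72
tool_pos: [0.6545, 0.18, 0.0393]
ee_rot: [-1.2, 1.226, -1.225]
force: [-1.8, -0.3, 5.5]
finger_gap: 0.0498
```

Emit:
{"name": "arm_command", "arguments": {"moves": [[[0,0,0],[0,0,0],0.35],[[0,0,0],[0,0,0],0.2],[[0,0,0],[0,0,0],0.2],[[0,0,0],[0,0,0],0.2],[[0,-2,0],[0,0,0],0.2],[[0,-5,0],[0,0,0],0.2],[[0,-9,-1],[0,0,0],0],[[0,-12,-4],[0,0,0],0]]}}

```text
clock: 35.38
tool_pos: [0.6181, 0.1802, 0.1597]
ee_rot: [-1.197, 1.225, -1.228]
force: [0.8, -0.2, 1.2]
finger_gap: 0.0837
```

```bash

python3 -c "
from h import *
jp();im,c=cap('wrist','w39');cap('scene','s2')
"
```

```text
jig pos mm [37.5 54.9] z 159.7 F [ 0.8 -0.2  1.2] gap 0.0837 t 35.3833
```

View pics/w39.png

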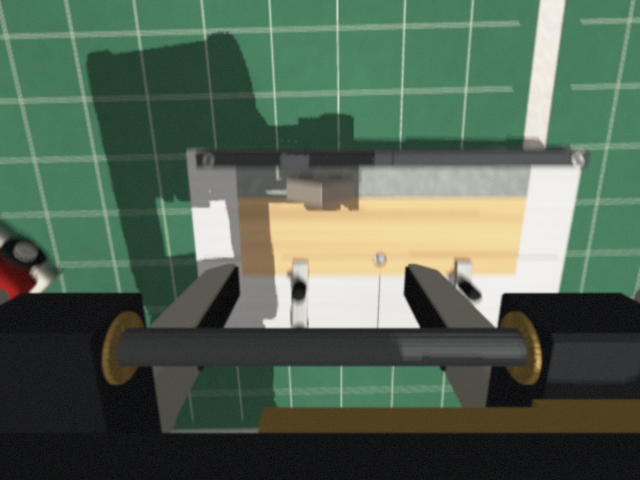

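Emit:
{"name": "arm_command", "arguments": {"moves": [[[3.5,-1,-1],[0,0,0],0],[[7,-2,-2],[0,0,0],0],[[11,-3,-3],[0,0,0],0],[[15,-4,-4],[0,0,0],0],[[19,-5,-5],[0,0,0],0],[[23,-6,-6],[0,0,0],0],[[27,-6,-7.5],[0,0,0],0],[[31,-6,-9],[0,0,0],0]]}}

```text
clock: 36.15
tool_pos: [0.5198, -0.1244, 0.2182]
ee_rot: [-1.2, 1.225, -1.225]
force: [0.7, 0.3, 1.0]
finger_gap: 0.0928
```

Emit:
{"name": "arm_command", "arguments": {"moves": [[[4,0,-1],[0,0,0],0],[[8,0,-2],[0,0,0],0],[[12,0,-3],[0,0,0],0],[[16,0,-4],[0,0,0],0],[[17,0,-4],[0,0,0],0],[[17,0,-4],[0,0,0],0],[[17,0,-4],[0,0,0],0]]}}

```text
clock: 36.73
tool_pos: [0.4762, -0.2913, 0.2174]
ee_rot: [-1.199, 1.229, -1.224]
force: [-0.2, 0.5, -0.2]
finger_gap: 0.0926
```

```bash

python3 -c "
from h import *
print(pose()[0],pose()[2]['joints'])
im,c=cap('wrist','w40')
b=[.5775,-.3093,-.7046]
print(proj(c,[np.r_[J(b,x,y),z] for x,y,z in FM]))
"
```

```text
[ 0.4762 -0.2913  0.2174] [-0.748   0.2764  1.5142 -0.0011  1.354   0.8466]
[[302.9137 101.6189]
 [341.9623 134.7664]
 [332.0512  62.9334]
 [371.4485  97.8735]
 [368.9648  58.7369]]
```

View pics/w40.png

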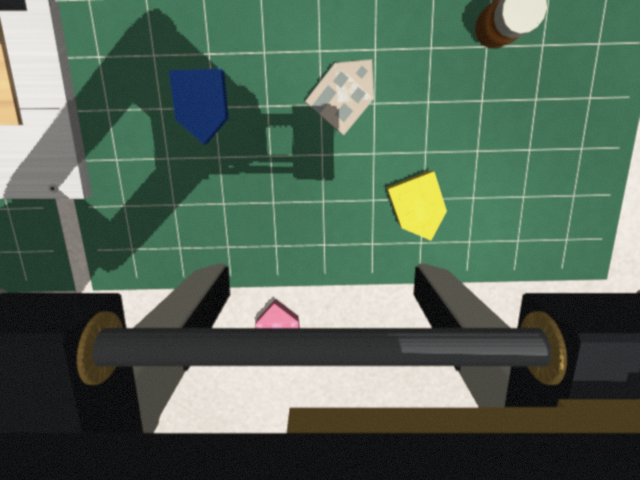

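```bash

python3 -c "
from h import *
c=ctrl.camera_info('wrist')
b,r=fit2(c,[(306,101),(343,134.5),(335,63),(375,97),(372,60)],FM,[.5775,-.3093,-.7046]);print(b,abs(r).max(),r)
pick(b,np.radians(25),.0125,.0045,.09)
"
```

```text
[ 0.578  -0.3107 -0.7174] 1.228375984250249 [[-0.4865 -0.084 ]
 [ 1.0284  0.153 ]
 [ 0.2417 -0.3094]
 [-0.9484  1.2284]
 [ 0.1789 -0.919 ]]
target [ 0.6161 -0.344   0.0861]
shift [ 5.07 13.11 14.1 ] turn [-0.415  0.684  0.152] rows>= 6.5
```

Emit:
{"name": "arm_command", "arguments": {"moves": [[[0.7,1,2],[-0.06,0.1,0.022],0],[[1.4,2,4],[-0.12,0.2,0.044],0],[[2.2,3.5,6],[-0.18,0.3,0.066],0],[[3,5,8],[-0.24,0.4,0.088],0],[[3.7,7,10],[-0.3,0.5,0.11],0],[[4.4,9,12],[-0.36,0.6,0.132],0],[[5,10.5,14],[-0.415,0.684,0.152],0],[[5,11,14],[-0.415,0.684,0.152],0]]}}

```text
clock: 37.45
tool_pos: [0.6169, -0.3423, 0.0941]
ee_rot: [-0.97, 2.135, -1.339]
force: [-1.0, 0.6, -3.9]
finger_gap: 0.093
```

```bash

python3 -c "
from h import *
b=[.578,-.3107,-.7174]
print(pose()[0],pose()[2]['joints'])
im,c=cap('wrist','w41')
print(proj(c,[np.r_[J(b,x,y),z] for x,y,z in FM]))
pick(b,np.radians(25),.0125,.0045,.0)
"
```

```text
[ 0.6169 -0.3423  0.0941] [-0.6739  0.9605  0.7133  0.0193  1.9184  1.6183]
[[291.4382 263.2832]
 [353.3053 263.2024]
 [287.9578 220.4335]
 [356.9052 220.3445]
 [322.4714 192.0553]]
target [ 0.5874 -0.3189  0.0045]
shift [0.1  9.83 0.77] turn [0.013 0.002 0.002] rows>= 2.4
```

View pics/w41.png

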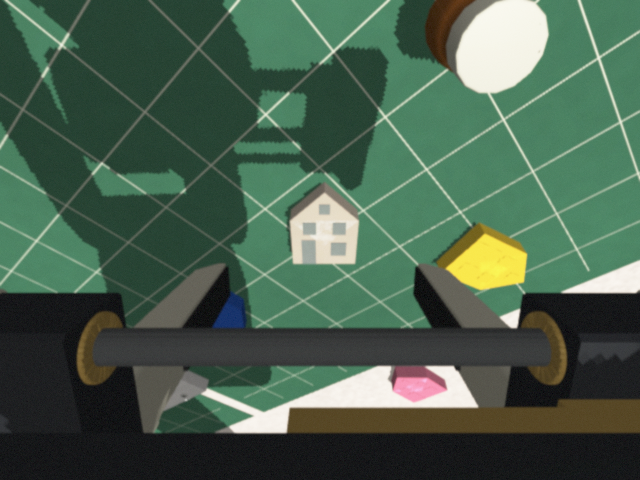

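Emit:
{"name": "arm_command", "arguments": {"moves": [[[0.1,2,0.5],[0.013,0,0],0.2],[[0.1,5,0.75],[0.013,0,0],0.2],[[0.1,7,0.75],[0.013,0,0],0.2],[[0.1,8.7,0.75],[0.013,0,0],0.2],[[0.1,9.3,0.75],[0.013,0,0],0.2],[[0.1,9.3,0.75],[0.013,0,0],0.2]]}}

```text
clock: 38.0
tool_pos: [0.5896, -0.3218, 0.0221]
ee_rot: [-0.961, 2.106, -1.363]
force: [-0.2, -0.4, -0.2]
finger_gap: 0.0743
```

```bash

python3 -c "
from h import *
b=[.578,-.3107,-.7174]
im,c=cap('wrist','w42')
pick(b,np.radians(25),.0125,.0045,.0); jp()
"
```

```text
target [ 0.5874 -0.3189  0.0045]
shift [-0.11  1.89  0.3 ] turn [-0.017  0.002  0.001] rows>= 0.5
jig pos mm [  20.2 -448.7] z 23.0 F [-0.2 -0.6  0.8] gap 0.0743 t 38.05
```

View pics/w42.png

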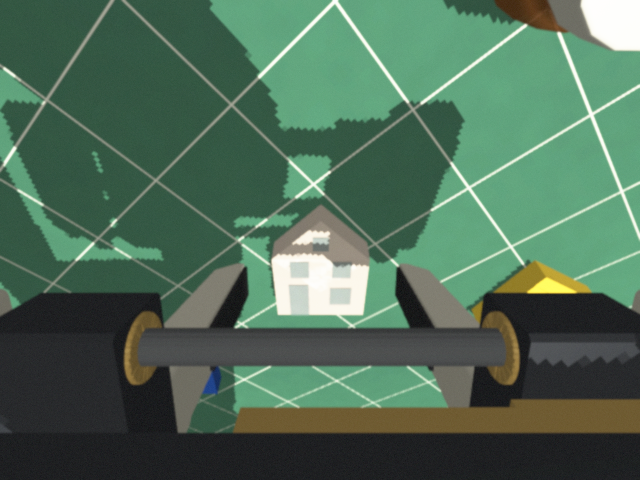

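Emit:
{"name": "arm_command", "arguments": {"moves": [[[-0.1,0.8,0.2],[0,0,0],0.2],[[-0.1,1.5,0.3],[0,0,0],0.2],[[-0.1,1.6,0.3],[0,0,0],0.2],[[-0.1,1.6,0.3],[0,0,0],0.2]]}}

```text
clock: 38.38
tool_pos: [0.5876, -0.3206, 0.0042]
ee_rot: [-0.959, 2.108, -1.364]
force: [-0.1, -0.5, -1.2]
finger_gap: 0.0742
```

```bash

python3 -c "
from h import *
b=[.578,-.3107,-.7174]
pick(b,np.radians(25),.0125,.0045,.0); jp()
"
```

```text
target [ 0.5874 -0.3189  0.0045]
shift [-0.12  0.03 -0.12] turn [-0.014  0.     0.   ] rows>= 0.1
jig pos mm [  17.2 -446.5] z 4.2 F [-0.1 -0.5 -1.2] gap 0.0742 t 38.3833
```

Emit:
{"name": "arm_command", "arguments": {"moves": [[[-0.1,0,-0.1],[0,0,0],0.5],[[-0.1,0,-0.1],[0,0,0],1],[[-0.1,0,-0.1],[0,0,0],1],[[-0.1,0,-0.1],[0,0,0],1],[[-0.1,0,-0.1],[0,0,0],1],[[-0.1,0,-0.1],[0,0,0],1]]}}

```text
clock: 38.88
tool_pos: [0.588, -0.3197, 0.0052]
ee_rot: [-0.958, 2.107, -1.366]
force: [0.1, -0.2, 1.2]
finger_gap: 0.05
```

```bash

python3 -c "
from h import *
b=[.578,-.3107,-.7174]
pick(b,np.radians(25),.0125,.0045,.0); jp()
"
```

```text
target [ 0.5874 -0.3189  0.0045]
shift [-0.02  0.11 -0.05] turn [-0.015 -0.     0.   ] rows>= 0.1
jig pos mm [  17.6 -445.5] z 5.2 F [ 0.1 -0.2  1.2] gap 0.05 t 38.8833
```

Emit:
{"name": "arm_command", "arguments": {"moves": [[[0,0,0],[0,0,0],1],[[0,-1.5,-0.6],[0,0,0],1],[[0,-5,-2.5],[0,0,0],1],[[0,-8.5,-4.5],[0,0,0],1],[[0,-12,-7],[0,0,0],1],[[0,-13.5,-10],[0,0,0],1],[[0,-14,-13],[0,0,0],1],[[0,-14,-14],[0,0,0],1]]}}

```text
clock: 39.55
tool_pos: [0.5344, -0.2723, 0.1948]
ee_rot: [-0.957, 2.103, -1.37]
force: [1.6, -1.1, -0.2]
finger_gap: 0.0498
```

```bash

python3 -c "
from h import *
print(pose()[0],pose()[2]['finger_gap'],pose()[2]['joints'])
im,c=cap('wrist','w43')
al=np.radians(25)
go([.43,-.19,.18],slabR(1.32,al)[0])
"
```

```text
[ 0.5344 -0.2723  0.1948] 0.04975160109201131 [-0.6692  0.6476  1.0597  0.0202  1.8499  1.6198]
shift [  0.66   6.66 -11.5 ] turn [-0.012 -1.854 -0.843] rows>= 16.3
```

View pics/w43.png

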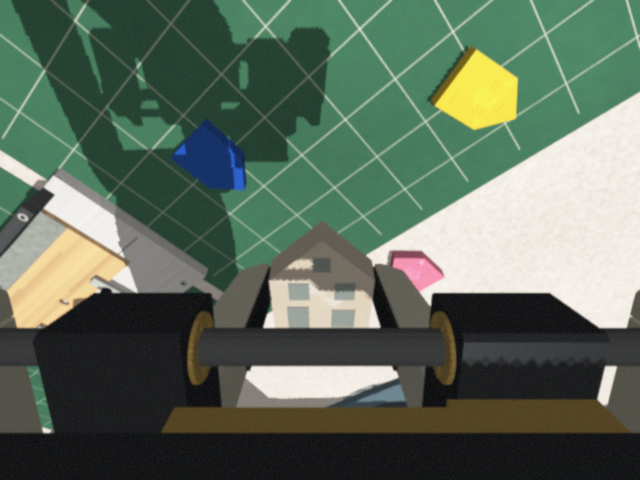

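Emit:
{"name": "arm_command", "arguments": {"moves": [[[0,0.5,-1.4],[0,-0.11,-0.05],1],[[0.1,1,-2.8],[0,-0.22,-0.1],1],[[0.2,2,-4.2],[0,-0.33,-0.15],1],[[0.3,3,-5.6],[0,-0.44,-0.2],1],[[0.4,4,-7],[0,-0.55,-0.25],1],[[0.5,4.5,-8.4],[0,-0.66,-0.3],1],[[0.6,5,-9.8],[0,-0.77,-0.35],1],[[0.6,5.5,-11.2],[0,-0.88,-0.4],1]]}}

```text
clock: 40.27
tool_pos: [0.4365, -0.1955, 0.1849]
ee_rot: [-1.662, 1.281, -0.831]
force: [1.4, -0.1, -0.6]
finger_gap: 0.0495
```

```bash

python3 -c "
from h import *
print(pose()[0],pose()[2]['finger_gap'],pose()[2]['joints'])
al=np.radians(25)
go([.43,-.165,.20],slabR(1.32,al)[0])
"
```

```text
[ 0.4365 -0.1955  0.1849] 0.049467415316582275 [-0.4466  0.4021  1.4972 -0.272   1.5729  0.9147]
shift [-3.11 -1.44 -0.5 ] turn [-0.008 -0.969 -0.442] rows>= 8.5
```

Emit:
{"name": "arm_command", "arguments": {"moves": [[[-0.5,-0.3,-0.1],[0,-0.11,-0.05],1],[[-1,-0.6,-0.2],[0,-0.22,-0.1],1],[[-1.5,-0.9,-0.3],[0,-0.33,-0.15],1],[[-2,-1.2,-0.4],[0,-0.44,-0.2],1],[[-2.5,-1.4,-0.5],[0,-0.55,-0.25],1],[[-3,-1.4,-0.5],[0,-0.66,-0.3],1],[[-3.1,-1.4,-0.5],[0,-0.77,-0.35],1],[[-3.1,-1.4,-0.5],[-0.005,-0.88,-0.4],1]]}}

```text
clock: 40.93
tool_pos: [0.4306, -0.1647, 0.2]
ee_rot: [-1.981, 0.347, -0.224]
force: [-1.1, -0.7, -0.0]
finger_gap: 0.0496
```

```bash

python3 -c "
from h import *
print(pose()[0],pose()[2]['finger_gap'],pose()[2]['joints'])
al=np.radians(25)
go([.43,-.163,.20],upR(-.25,al))
"
```

```text
[ 0.4306 -0.1647  0.2   ] 0.04957512998596474 [-0.2726  0.1828  1.769  -0.4557  1.2562  0.2337]
shift [-0.11 -0.06  0.13] turn [ 1.566 -0.102  0.039] rows>= 12.6
```

Emit:
{"name": "arm_command", "arguments": {"moves": [[[0,0,0],[0.12,-0.008,0.003],1],[[0,0,0],[0.24,-0.016,0.006],1],[[0,0,0],[0.36,-0.024,0.009],1],[[0,0,0],[0.48,-0.032,0.012],1],[[0,0,0],[0.6,-0.04,0.015],1],[[0,0,0],[0.72,-0.048,0.018],1],[[0,0,0],[0.84,-0.056,0.021],1],[[0,0,0],[0.96,-0.062,0.024],1]]}}

```text
clock: 41.6
tool_pos: [0.4309, -0.1667, 0.2012]
ee_rot: [-1.029, 0.166, -0.26]
force: [-0.1, 0.8, -1.0]
finger_gap: 0.0497
```

```bash

python3 -c "
from h import *
print(pose()[0],pose()[2]['finger_gap'],pose()[2]['joints'])
al=np.radians(25)
go([.45,-.12,.085],upR(-.25,al-.014))
"
```

```text
[ 0.4309 -0.1667  0.2012] 0.04972793100281818 [-0.9543  0.2537  1.7181  0.4049  1.5296 -0.747 ]
shift [ 0.63 12.56 -1.57] turn [ 0.616 -0.041  0.024] rows>= 4.9
```

Emit:
{"name": "arm_command", "arguments": {"moves": [[[0,1,0],[0.12,-0.008,0.005],1],[[0.1,2,0],[0.24,-0.016,0.01],1],[[0.2,3.5,-0.3],[0.36,-0.024,0.015],1],[[0.3,5.5,-0.6],[0.48,-0.032,0.02],1],[[0.4,8,-1],[0.6,-0.04,0.024],1],[[0.6,11,-1.5],[0.616,-0.041,0.024],1],[[0.6,12.5,-1.55],[0.616,-0.041,0.024],1],[[0.6,12.5,-1.55],[0.616,-0.041,0.024],1]]}}

```text
clock: 42.27
tool_pos: [0.4475, -0.1173, 0.0812]
ee_rot: [-0.418, 0.062, -0.244]
force: [-0.6, 0.1, -0.2]
finger_gap: 0.0496
```

```bash

python3 -c "
from h import *
print(pose()[0],pose()[2]['finger_gap'],pose()[2]['joints'])
al=np.radians(25)
go([.45,-.12,.0375],upR(-.25,al-.014))
cap('wrist','w44')
"
```

```text
[ 0.4475 -0.1173  0.0812] 0.04961678300562312 [-1.0732  0.7504  1.77    0.6666  1.6296 -1.1546]
shift [ 0.35  1.61 -4.07] turn [-0.001 -0.009 -0.004] rows>= 1.1
```

View pics/w44.png

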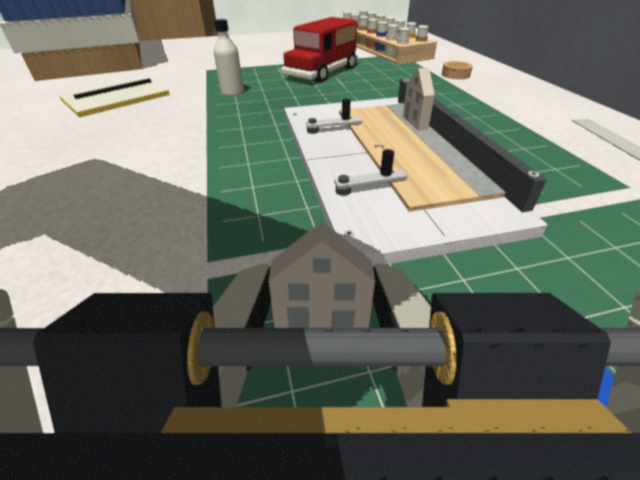

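First front stands against the fence at (420,98), clips and base look right, second front is held upright. Lower it.

Emit:
{"name": "arm_command", "arguments": {"moves": [[[0.1,0.7,-1.7],[0,0,0],1],[[0.3,1.3,-3.3],[0,-0.008,0],1],[[0.3,1.5,-3.8],[0,-0.008,0],1],[[0.3,1.6,-4],[0,-0.008,0],1],[[0.3,1.6,-4],[0,-0.008,0],1]]}}

```text
clock: 42.73
tool_pos: [0.451, -0.1222, 0.0422]
ee_rot: [-0.426, 0.048, -0.243]
force: [-0.4, -0.9, -0.3]
finger_gap: 0.0496
```

Emit:
{"name": "arm_command", "arguments": {"moves": [[[0,0.05,-0.12],[0,0,0],1],[[0,0.05,-0.12],[0,0,0],1],[[0,0.05,-0.12],[0,0,0],1]]}}

```text
clock: 42.98
tool_pos: [0.4509, -0.1219, 0.0408]
ee_rot: [-0.426, 0.048, -0.243]
force: [-0.5, 0.1, -0.5]
finger_gap: 0.0495
```

Emit:
{"name": "arm_command", "arguments": {"moves": [[[0,0.1,-0.3],[0,0,0],1],[[0,0.15,-0.4],[0,0,0],1],[[0,0.15,-0.4],[0,0,0],1]]}}

```text
clock: 43.23
tool_pos: [0.4507, -0.1219, 0.0358]
ee_rot: [-0.425, 0.049, -0.243]
force: [-0.2, -0.1, 0.2]
finger_gap: 0.0497
```

Emit:
{"name": "arm_command", "arguments": {"moves": [[[0,0.05,-0.13],[0,0,0],1],[[0,0.05,-0.13],[0,0,0],1],[[0,0.05,-0.13],[0,0,0],1]]}}

```text
clock: 43.48
tool_pos: [0.4507, -0.1219, 0.0356]
ee_rot: [-0.422, 0.048, -0.244]
force: [0.2, -1.2, 6.3]
finger_gap: 0.0497
```

Contact (6 N). Release and back out.

Emit:
{"name": "arm_command", "arguments": {"moves": [[[0,0,0.03],[0,0,0],0.35],[[0,0,0.03],[0,0,0],0],[[0,0,0.03],[0,0,0],0],[[0,0,0.03],[0,0,0],0],[[0,0,0.03],[0,0,0],0]]}}

```text
clock: 43.9
tool_pos: [0.4507, -0.1219, 0.0347]
ee_rot: [-0.425, 0.049, -0.243]
force: [-0.3, 0.8, 0.1]
finger_gap: 0.0784
```

Emit:
{"name": "arm_command", "arguments": {"moves": [[[0,-1.5,0],[0,0,0],0],[[0,-4,0],[0,0,0],0],[[0,-7.5,0],[0,0,0],0],[[0,-11,0.5],[0,0,0],0],[[0,-13,2],[0,0,0],0],[[0,-14,5],[0,0,0],0],[[0,-14,8],[-0.1,0,0],0],[[0,-14,11],[-0.22,0,0],0]]}}

```text
clock: 44.57
tool_pos: [0.4297, -0.2027, 0.1917]
ee_rot: [-0.643, 0.08, -0.242]
force: [1.0, -1.0, 0.6]
finger_gap: 0.0928
```

```bash

python3 -c "
from h import *
L=np.array([.247,.969]);
m=np.array([.4507,-.1219])-.002*L;print(m)
print(pose()[0],pose()[2]['joints'])
go([*m,.17],down(-.25))
cap('wrist','w45')
"
```

```text
[ 0.4502 -0.1238]
[ 0.4297 -0.2027  0.1917] [-1.1224  0.5124  1.6107  0.5525  1.7759 -0.9776]
shift [0.03 7.81 3.18] turn [-0.924 -0.     0.001] rows>= 7.4
```

View pics/w45.png

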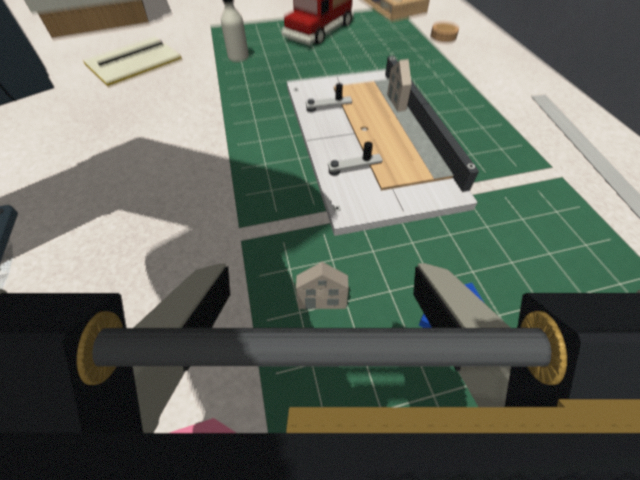

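Same as before; it stands. Swing over it and grasp from above.

Emit:
{"name": "arm_command", "arguments": {"moves": [[[0,0.8,0.6],[-0.12,0,0],0],[[0,1.6,1.2],[-0.24,0,0],0],[[0,2.6,1.8],[-0.36,0,0],0],[[0,3.6,2.2],[-0.48,0,0],0],[[0,4.6,2.6],[-0.6,0,0],0],[[0,5.6,3],[-0.72,0,0],0],[[0,6.6,3.1],[-0.84,0,0],0],[[0.05,7.7,3.2],[-0.924,0,0],0]]}}

```text
clock: 45.28
tool_pos: [0.451, -0.1221, 0.1735]
ee_rot: [-1.568, 0.187, -0.198]
force: [0.7, 0.1, -0.2]
finger_gap: 0.0929
```

Emit:
{"name": "arm_command", "arguments": {"moves": [[[0,0,0],[0,0,0],0],[[0,0,0],[0,0,0],0],[[0,0,0],[0,0,0],0]]}}

```text
clock: 45.53
tool_pos: [0.4503, -0.1231, 0.1719]
ee_rot: [-1.561, 0.19, -0.195]
force: [-0.9, -0.8, 0.2]
finger_gap: 0.0933
```

```bash

python3 -c "
from h import *
im,c=cap('wrist','w46')
Rd=np.array([.969,-.247]);m=np.array([.4502,-.1238])
print(proj(c,[np.r_[m,.07],np.r_[m+.025*Rd,.045],np.r_[m-.025*Rd,.045]]))
go([*m,.016],down(-.25))
"
```

```text
[[321.7692 228.1997]
 [351.0666 220.7141]
 [292.2092 220.4869]]
shift [-0.05 15.59 -0.01] turn [-0.002  0.003  0.003] rows>= 3.7
```

View pics/w46.png

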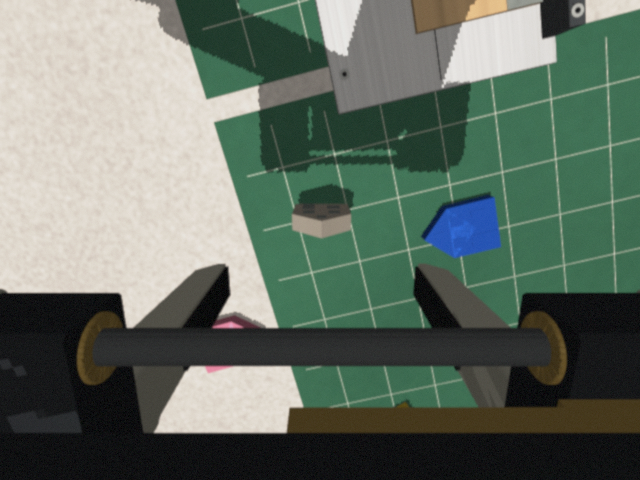

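Emit:
{"name": "arm_command", "arguments": {"moves": [[[0,3,0],[0,0,0],0],[[0,7,0],[0,0,0],0],[[0,11,0],[0,0,0],0],[[0,14,0],[0,0,0],0.2],[[0,15.3,0],[0,0,0],0.2],[[0.1,15.3,0],[0,0,0],0.2],[[0.1,15.3,0],[0,0,0],0.5],[[0.1,15.3,0],[0,0,0],1]]}}

```text
clock: 46.25
tool_pos: [0.4527, -0.1252, 0.0199]
ee_rot: [-1.562, 0.191, -0.199]
force: [-0.6, 0.5, -1.2]
finger_gap: 0.0655
```

Emit:
{"name": "arm_command", "arguments": {"moves": [[[0,0,0],[0,0,0],1],[[0,0,0],[0,0,0],1],[[0,0,0],[0,0,0],1],[[0,0,0],[0,0,0],1],[[0,0,0],[0,0,0],1],[[0,0,0],[0,0,0],1]]}}

```text
clock: 46.75
tool_pos: [0.4527, -0.1241, 0.0203]
ee_rot: [-1.564, 0.188, -0.198]
force: [-1.8, -1.4, 5.4]
finger_gap: 0.0498
```

Emit:
{"name": "arm_command", "arguments": {"moves": [[[0,0,0],[0,0,0],1],[[0,-2,0],[0,0,0],1],[[0,-5,0],[0,0,0],1],[[0,-8,0],[0,0,0],1],[[0,-10.5,0],[0,0,0],1],[[0,-10.5,0],[0,0,0],1]]}}

```text
clock: 47.25
tool_pos: [0.4546, -0.1247, 0.1292]
ee_rot: [-1.566, 0.183, -0.203]
force: [1.1, -0.4, -0.1]
finger_gap: 0.0499
```

```bash

python3 -c "
from h import *
print(pose()[0],pose()[2]['finger_gap'])
im,c=cap('wrist','w47')
gj(.03,-.055,.13,RJ)
"
```

```text
[ 0.4546 -0.1247  0.1292] 0.04993635841446151
shift [10.29 -0.23 22.65] turn [-0.006  1.346  0.01 ] rows>= 10.8
```

View pics/w47.png

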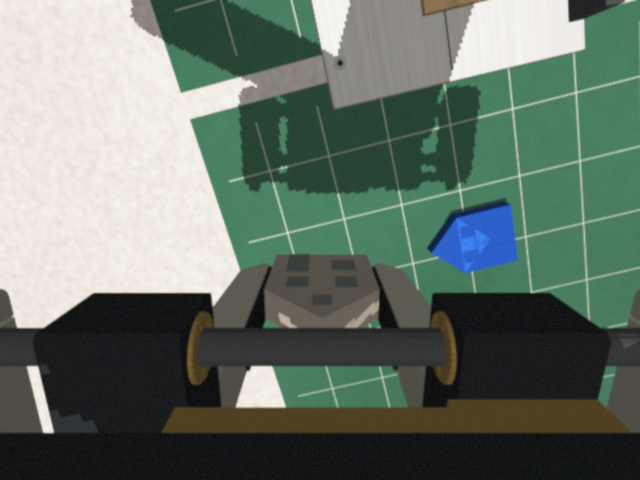

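Emit:
{"name": "arm_command", "arguments": {"moves": [[[1.2,-0.3,2.5],[0,0.12,0],1],[[2.4,-0.3,5],[0,0.24,0],1],[[3.6,-0.3,7.5],[0,0.36,0],1],[[4.8,-0.3,10],[0,0.48,0],1],[[6,-0.3,12.5],[0,0.6,0],1],[[7.2,-0.3,15],[0,0.72,0],1],[[8.4,-0.3,17.5],[0,0.84,0],1],[[9.6,-0.3,20],[0,0.96,0],1]]}}

```text
clock: 47.97
tool_pos: [0.5931, 0.0487, 0.1258]
ee_rot: [-1.357, 0.94, -0.942]
force: [0.9, -1.0, -0.2]
finger_gap: 0.0502
```

```bash

python3 -c "
from h import *
jp()
gj(.03,-.055,.13,RJ)
"
```

```text
jig pos mm [ 15.2 -77.1] z 125.8 F [ 0.9 -1.  -0.2] gap 0.0502 t 47.9667
shift [-1.5  -0.42  2.2 ] turn [-0.001  0.379  0.   ] rows>= 3.0
```

Emit:
{"name": "arm_command", "arguments": {"moves": [[[-0.5,-0.2,0.7],[0,0.12,0],1],[[-1,-0.3,1.4],[0,0.24,0],1],[[-1.5,-0.4,2.2],[0,0.36,0],1],[[-1.5,-0.4,2.2],[0,0.379,0],1],[[-1.5,-0.4,2.2],[0,0.379,0],1]]}}

```text
clock: 48.38
tool_pos: [0.6078, 0.0694, 0.1301]
ee_rot: [-1.203, 1.216, -1.219]
force: [0.5, -0.2, -1.1]
finger_gap: 0.0498
```

```bash

python3 -c "
from h import *
jp();cap('wrist','w48')
gj(.073,-.055,.06,RJ)
"
```

```text
jig pos mm [ 29.4 -56.1] z 130.1 F [ 0.5 -0.2 -1.1] gap 0.0498 t 48.3833
shift [-0.11  7.03  4.36] turn [-0.001  0.01   0.001] rows>= 2.0
```

View pics/w48.png

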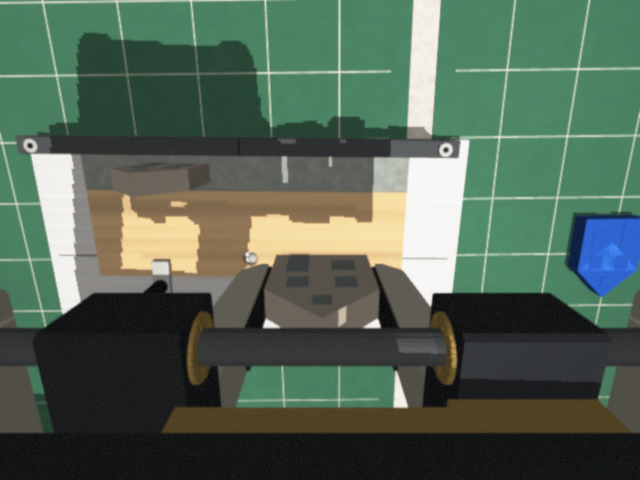

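Emit:
{"name": "arm_command", "arguments": {"moves": [[[-0.1,0,2],[0,0,0],1],[[-0.1,1,4],[0,0.01,0],1],[[-0.1,3.5,4.3],[0,0.01,0],1],[[-0.1,6,4.3],[0,0.01,0],1],[[-0.1,7,4.3],[0,0.01,0],1],[[-0.1,7,4.3],[0,0.01,0],1],[[-0.1,7,4.3],[0,0.01,0],1]]}}

```text
clock: 49.02
tool_pos: [0.6511, 0.069, 0.0614]
ee_rot: [-1.197, 1.225, -1.228]
force: [-0.1, -1.1, -0.3]
finger_gap: 0.0497
```

```bash

python3 -c "
from h import *
jp()
gj(.073,-.055,.0415,RJ)
"
```

```text
jig pos mm [ 72.8 -55.7] z 61.4 F [-0.1 -1.1 -0.3] gap 0.0497 t 49.0167
shift [-0.07  1.99  0.02] turn [-0.002 -0.003  0.   ] rows>= 0.5
```

Emit:
{"name": "arm_command", "arguments": {"moves": [[[0,1,0],[0,0,0],1],[[0,1.6,0],[0,0,0],1],[[0,1.8,0],[0,0,0],1],[[0,1.8,0],[0,0,0],1]]}}

```text
clock: 49.35
tool_pos: [0.6516, 0.0694, 0.0434]
ee_rot: [-1.196, 1.225, -1.229]
force: [-0.5, 0.2, -0.7]
finger_gap: 0.0499
```

Emit:
{"name": "arm_command", "arguments": {"moves": [[[0,0.1,0],[0,0,0],1],[[0,0.15,0],[0,0,0],1],[[0,0.15,0],[0,0,0],1]]}}

```text
clock: 49.6
tool_pos: [0.6521, 0.0694, 0.0424]
ee_rot: [-1.195, 1.224, -1.229]
force: [0.9, -0.2, -0.0]
finger_gap: 0.0501
```

Emit:
{"name": "arm_command", "arguments": {"moves": [[[0,0.1,0],[0,0,0],1],[[0,0.12,0],[0,0,0],1],[[0,0.12,0],[0,0,0],1]]}}

```text
clock: 49.85
tool_pos: [0.6522, 0.0694, 0.0414]
ee_rot: [-1.195, 1.224, -1.23]
force: [-0.5, 1.0, 1.9]
finger_gap: 0.05
```

```bash

python3 -c "
from h import *
jp();cap('wrist','w49')
"
```

```text
jig pos mm [ 73.9 -55.2] z 41.4 F [-0.5  1.   1.9] gap 0.05 t 49.85
```

View pics/w49.png

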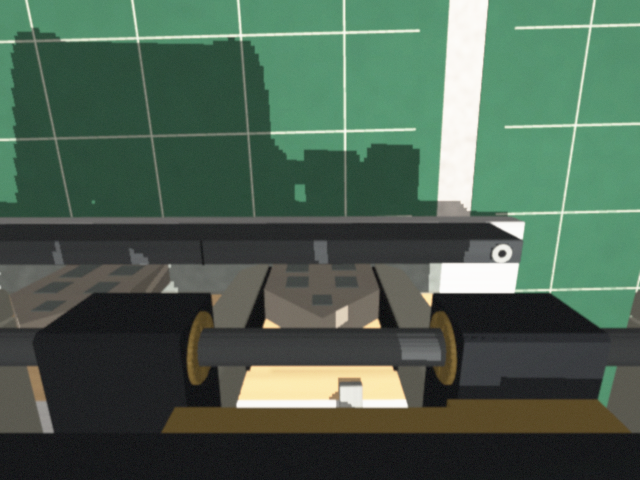

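Emit:
{"name": "arm_command", "arguments": {"moves": [[[0,0.05,0],[0,0,0],1],[[0,0.05,0],[0,0,0],0.35],[[0,0.03,0],[0,0,0],0.25],[[0,0.03,0],[0,0,0],0.25],[[0,0,0],[0,0,0],0.25],[[0,-2,0],[0,0,0],0.25],[[0,-5,0],[0,0,0],0.25],[[0,-9,-1],[0,0,0],0.2]]}}

```text
clock: 50.57
tool_pos: [0.6405, 0.0695, 0.1285]
ee_rot: [-1.199, 1.229, -1.227]
force: [0.2, -1.0, 0.4]
finger_gap: 0.0725
```

Emit:
{"name": "arm_command", "arguments": {"moves": [[[0,-3,-3],[0,0,0],0],[[-2,-6,-6.5],[0,0,0],0],[[-4,-8,-10],[0,0,0],0],[[-5.5,-10,-13.5],[0,0,0],0],[[-5.5,-10,-15],[0,0,0],0],[[-5.5,-10,-15],[0,0,0],0],[[-5.5,-10,-15],[0,0,0],0]]}}

```text
clock: 51.15
tool_pos: [0.4921, 0.1288, 0.2314]
ee_rot: [-1.194, 1.221, -1.229]
force: [0.8, -0.0, -0.2]
finger_gap: 0.093
```

```bash

python3 -c "
from h import *
jp();im,c=cap('wrist','w50');cap('scene','s3');cap('side','d4')
cv2.imwrite('pics/w50c.png',cv2.resize(im[20:280,120:520],None,fx=2,fy=2,interpolation=cv2.INTER_CUBIC))
for x,y,z in ((.085,.08,.05),(.071,.055,.091),(.071,-.055,.091),(-.016,.125,.021),(-.016,-.125,.021),(0,0,.015)): print((proj(c,np.r_[J(JIG,x,y),z])-[120,20])*2)
"
```

```text
jig pos mm [-87.4   1. ] z 231.4 F [ 0.8 -0.  -0.2] gap 0.093 t 51.15
[[219.9744 -11.6924]]
[[260.6962  -6.1008]]
[[545.4071  -6.8232]]
[[159.6372 227.6841]]
[[647.1925 226.5629]]
[[403.2843 195.025 ]]
```

View pics/w50c.png

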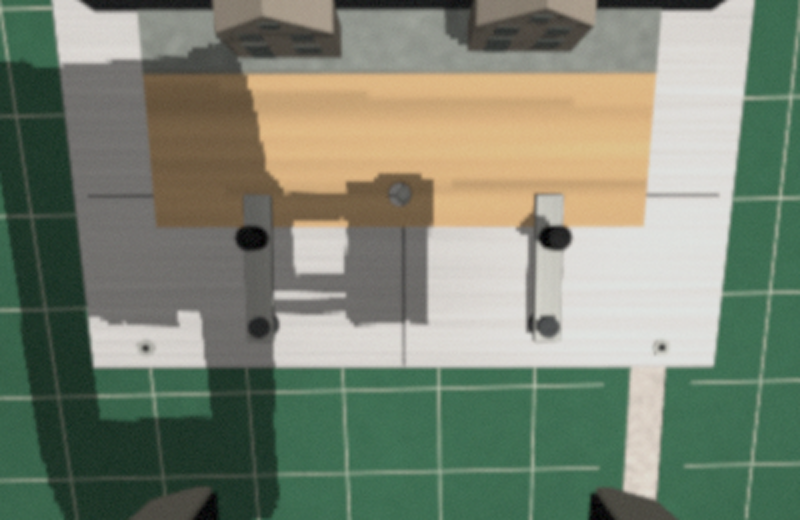

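View pics/d4.png

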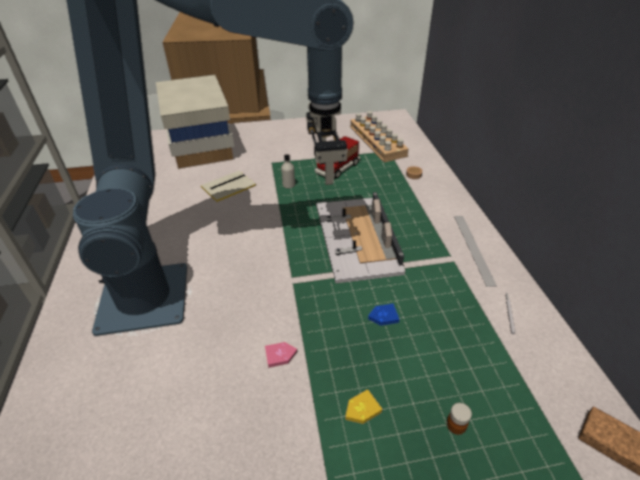

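```bash

python3 -c "
from h import *
im,c=cap('wrist','w51')
im=im[0:80,200:450]; g=np.clip(im*1.8,0,255).astype(np.uint8)
cv2.imwrite('pics/w51c.png',cv2.resize(g,None,fx=3.2,fy=6,interpolation=cv2.INTER_CUBIC))
a=proj(c,[np.r_[J(JIG,x,y),.021] for x in(.063,.067,.071) for y in (.08,.03,-.03,-.08)]); print((a-[200,0])*[3.2,6])
"
```

```text
[[119.1318 299.1911]
 [285.0967 297.7764]
 [484.319  296.0781]
 [650.3912 294.6624]
 [118.2661 271.8392]
 [284.7304 270.4161]
 [484.5524 268.7079]
 [651.1247 267.2839]
 [117.3951 244.3221]
 [284.3619 242.8907]
 [484.7873 241.1724]
 [651.8627 239.7401]]
```

View pics/w51c.png

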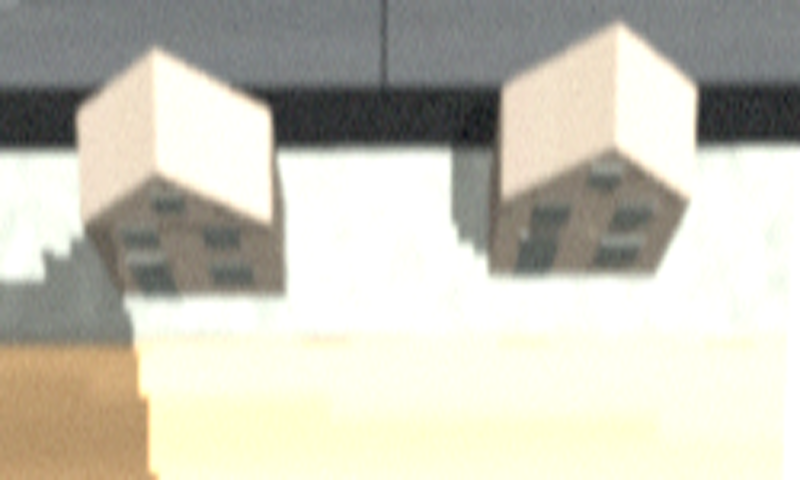

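```bash

python3 -c "
from h import *
jp(); gj(.038,0,.09); gj(.038,0,.033)
"
```

```text
jig pos mm [-86.1  -0. ] z 229.5 F [ 0.5  0.2 -0.3] gap 0.093 t 51.35
shift [-0.07 13.98 12.38] turn [-0.003 -0.005  0.001] rows>= 4.5
shift [-0.08 19.68 12.36] turn [-0.003 -0.005  0.001] rows>= 5.6
```

Emit:
{"name": "arm_command", "arguments": {"moves": [[[0,2,3],[0,0,0],0],[[0,4,6],[0,0,0],0],[[0,7,9.5],[0,0,0],0],[[0,10.5,12],[0,0,0],0],[[0,14,12.2],[0,-0.005,0],0],[[0,17.5,12.2],[0,-0.005,0],0],[[-0.1,19.3,12.2],[0,-0.005,0],0],[[-0.1,19.3,12.2],[0,-0.005,0],0]]}}

```text
clock: 52.02
tool_pos: [0.6116, 0.1254, 0.0306]
ee_rot: [-1.206, 1.23, -1.221]
force: [-0.7, -0.1, -0.1]
finger_gap: 0.0931
```

Emit:
{"name": "arm_command", "arguments": {"moves": [[[0,0,0],[0,0,0],0],[[0,0,0],[0,0,0],0]]}}

```text
clock: 52.18
tool_pos: [0.6167, 0.1259, 0.0386]
ee_rot: [-1.196, 1.22, -1.227]
force: [0.5, -0.5, 0.1]
finger_gap: 0.0929
```

```bash

python3 -c "
from h import *
jp(); gj(.060,0,.033); cap('wrist','w52')
"
```

```text
jig pos mm [37.2  0.6] z 38.6 F [ 0.5 -0.5  0.1] gap 0.0929 t 52.1833
shift [0.06 0.57 2.28] turn [-0.005  0.001  0.   ] rows>= 0.6
```

View pics/w52.png

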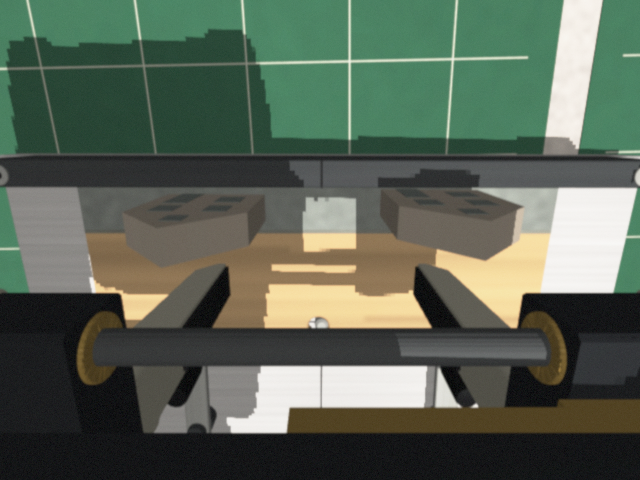

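Emit:
{"name": "arm_command", "arguments": {"moves": [[[0,0.3,0.5],[0,0,0],0],[[0,0.4,0.9],[0,0,0],0],[[0,0.4,1.2],[0,0,0],0],[[0,0.4,1.5],[0,0,0],0],[[0,0.4,1.7],[0,0,0],0],[[0,0.4,1.9],[0,0,0],0],[[0,0.4,2.1],[0,0,0],0],[[0,0.4,2.1],[0,0,0],0]]}}

```text
clock: 52.9
tool_pos: [0.6366, 0.1259, 0.0339]
ee_rot: [-1.198, 1.221, -1.226]
force: [-0.1, 0.9, 0.2]
finger_gap: 0.093
```

```bash

python3 -c "
from h import *
jp(); gj(.060,0,.033); cap('wrist','w53')
"
```

```text
jig pos mm [57.1  1. ] z 33.9 F [-0.1  0.9  0.2] gap 0.093 t 52.9
shift [0.1  0.09 0.29] turn [-0.004  0.001  0.   ] rows>= 0.1
```

View pics/w53.png

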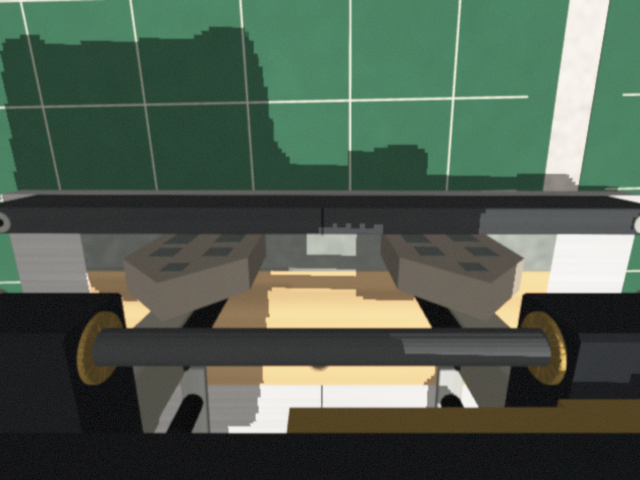

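Now 4 mm more, slowly.

Emit:
{"name": "arm_command", "arguments": {"moves": [[[0,0,0.1],[0,0,0],0],[[0,0,0.2],[0,0,0],0],[[0,0,0.3],[0,0,0],0],[[0,0,0.4],[0,0,0],0],[[0,0,0.4],[0,0,0],0]]}}

```text
clock: 53.37
tool_pos: [0.6404, 0.1258, 0.0339]
ee_rot: [-1.198, 1.221, -1.226]
force: [-0.9, 0.4, 0.7]
finger_gap: 0.0928
```

```bash

python3 -c "
from h import *
jp(); cap('wrist','w54')
"
```

```text
jig pos mm [60.9  0.9] z 33.9 F [-0.9  0.4  0.7] gap 0.0928 t 53.3667
```

View pics/w54.png

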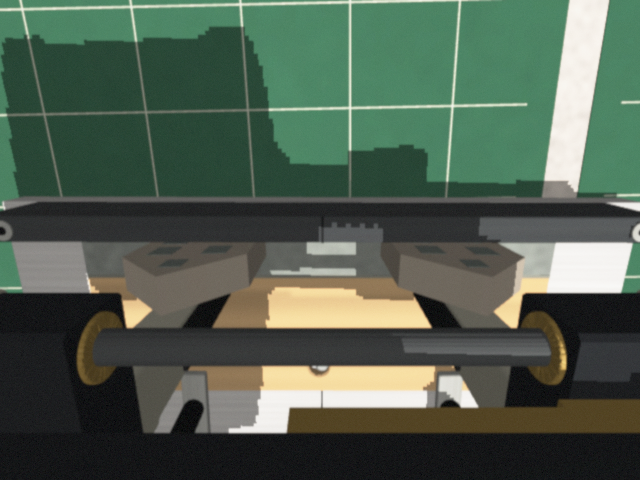

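Emit:
{"name": "arm_command", "arguments": {"moves": [[[0,0,-0.8],[0,0,0],0],[[0,-0.5,-2],[0,0,0],0],[[0,-3,-2.5],[0,0,0],0],[[0,-7,-3],[0,0,0],0],[[0,-11,-5],[0,0,0],0],[[0,-15,-8],[0,0,0],0],[[0,-18,-11],[0,0,0],0],[[0,-20,-14],[0,0,0],0]]}}

```text
clock: 54.08
tool_pos: [0.5044, 0.1284, 0.232]
ee_rot: [-1.195, 1.218, -1.227]
force: [0.2, -0.2, 0.1]
finger_gap: 0.0932
```

Emit:
{"name": "arm_command", "arguments": {"moves": [[[0,-2,-2],[0,0,0],0],[[0,-3,-3],[0,0,0],0],[[0,-3,-3],[0,0,0],0],[[0,-3,-3],[0,0,0],0],[[0,-3,-3],[0,0,0],0]]}}

```text
clock: 54.5
tool_pos: [0.4749, 0.1289, 0.2581]
ee_rot: [-1.199, 1.222, -1.225]
force: [-0.1, 0.2, -0.4]
finger_gap: 0.093
```

```bash

python3 -c "
from h import *
jp(); im,c=cap('wrist','w55')
cv2.imwrite('pics/w55c.png',cv2.resize(im[0:200,170:470],None,fx=2.6,fy=2.9,interpolation=cv2.INTER_CUBIC))
f=lambda a:(a-[170,0])*[2.6,2.9]
print(f(proj(c,[np.r_[J(JIG,x,y),.021] for x in(.063,.069) for y in (.08,.03,-.03,-.08)])))
print(f(proj(c,[np.r_[J(JIG,0,0),.021]])),f(proj(c,[np.r_[J(JIG,-.016,.125),.021],np.r_[J(JIG,-.016,-.125),.021]])))
cap('scene','s4');cap('side','d5')
for n in('scene','side'):
  for q in('van','jar','glue','front'):
    cc=ctrl.camera_info(n)
    for d in ctrl.place_of(n,q)[:(1 if q!='front' else 6)]: print(n,q,round(d['score'],2),w(cc,d['pixel'][::-1],0)[0],np.round(d['pixel']))
"
```

```text
jig pos mm [-104.6    0.7] z 258.1 F [-0.1  0.2 -0.4] gap 0.093 t 54.5
[[191.952  103.6407]
 [318.5315 103.8167]
 [470.4129 104.0279]
 [596.969  104.2039]
 [191.111   84.8275]
 [318.2293  85.005 ]
 [470.7572  85.2181]
 [597.852   85.3956]]
[[394.2628 292.2186]] [[ 94.4873 337.1186]
 [693.877  337.9056]]
scene van 0.61 [0.6072 0.5102 0.    ] [184. 472.]
scene jar 0.94 [ 0.6437 -0.4562  0.    ] [412. 231.]
scene glue 0.83 [0.4142 0.4463 0.    ] [166. 407.]
scene front 0.92 [ 0.2988 -0.2334  0.    ] [266. 210.]
scene front 0.76 [0.6274 0.219  0.    ] [237. 420.]
scene front 0.73 [ 0.4721 -0.3868  0.    ] [342. 205.]
scene front 0.6 [ 0.5835 -0.1688  0.    ] [312. 308.]
scene front 0.49 [0.6336 0.0969 0.    ] [262. 394.]
side van 0.71 [0.5726 0.137  0.    ] [235. 351.]
side jar 0.92 [ 0.6427 -0.4563  0.    ] [422. 454.]
side glue 0.6 [0.422  0.4356 0.    ] [185. 288.]
side front 0.91 [ 0.478  -0.3885  0.    ] [405. 365.]
side front 0.75 [ 0.5863 -0.177   0.    ] [317. 386.]
side front 0.68 [ 0.3198 -0.2303  0.    ] [353. 279.]
side front 0.63 [0.6817 0.2325 0.    ] [212. 378.]
side front 0.58 [0.679  0.1185 0.    ] [235. 388.]
```

View pics/w55c.png

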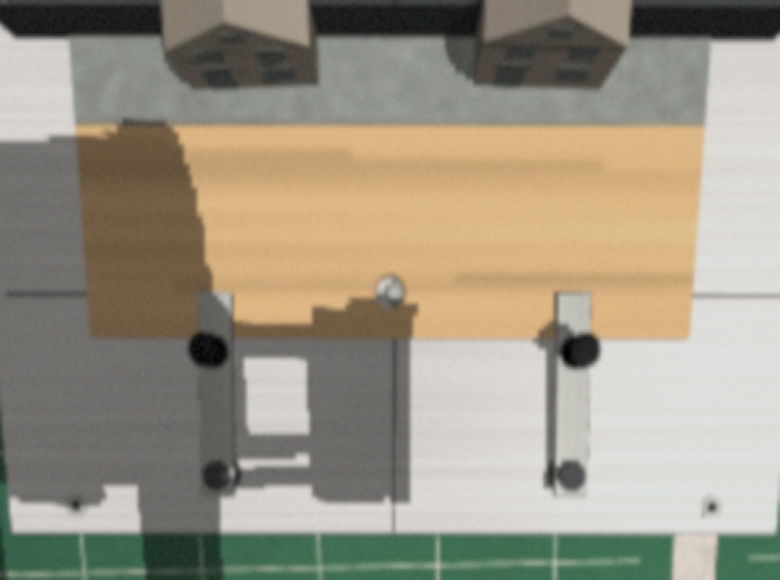

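View pics/s4.png

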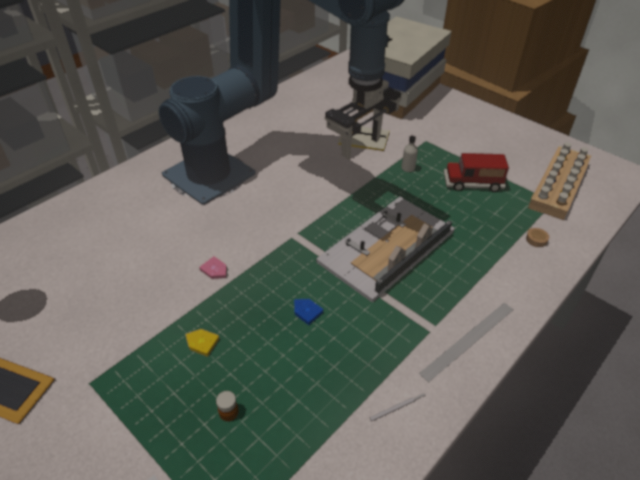

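```bash
python3 -c "
from h import *
print(pose()[2]['clock'],pose()[2]['qd']); print(ctrl.close_job())"
```

```text
55.05 [-0.0004 -0.0056 -0.0011 -0.0002  0.0013  0.0012]
the job is handed in; nothing more can be done
None
```

The job is handed in at about 55 s of the 210 s allowed; no verdict was reported.

**What I did**
- **Base:** I nudged it back and along until its hole dropped over the pin. At z = 21 mm its width measured 250.3 mm, which fits it lying flat on the bed.
- **Clips:** I swung both round to their stops. The contact force rose to about 15–22 N there, and the pictures show both lying over the front edge.
- **Fronts:** I found two white fronts and saw no third in any picture. I stood each one upright on the mat and gripped it again from above. Then I set each on the base and pushed both toward the fence together with the open fingers.

**Last checks**
- **Base position:** the hole was about 1–2 mm off the pin to the left, inside the 3 mm limit, with the front edge at x ≈ -16 mm.
- **Front position:** both stood upright with their middles at about x = 75.5 mm and y ≈ ±55 mm, their backs about 2.5 mm off the fence.
- **Bystanders:** the jar, bottle and look-alikes stayed where they were. The scene camera also showed the van in place.

**What went wrong or disagreed**
- My first jig position was about 7 mm off sideways because of a wrist-pose timing slip. I caught it against the scribed lines and corrected it.
- One front was knocked aside during the run, so I measured it again before picking it up.
- In the last check the side-camera network put the van on the jig. The pictures show that was a false detection.

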